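# Wake up a settled pigment jar on the touch mixer

## Task

The oil pigment in the small screw-capped jar at the front of the bench has settled: pick the jar up and, in the air, tip it about 45 degrees over to the left, then about 45 degrees over to the right (as the robot sees it), to loosen the sediment. Then stand it upright in the sprung rubber cup of the touch mixer and press it down against the spring, nearly as far as the cup goes but without ramming it, because the mixer runs only while its cup is held down. Keep it down for two seconds or more and finish still gripping the jar and holding it down; leave the timer and the dropper bottle where they stand.

Things in the scene. Friction and masses are not known exactly. Their poses are not given: they have to be found in the camera images.
- jar: Clear closed pigment jar with a white screw cap, about 0.12 kg: an upright cylinder 63 mm tall, 45 mm in diameter (cap: top 13 mm, 44 mm). Stands at the front of the bench; other jars are far off at the back right. Origin: centre of its underside; z up through the cap. In the cup its lowest 16 mm are enclosed, so the fingertips should stay over 18 mm above its underside.
- mixer: Touch (vortex) mixer, fixed on the bench: round grey cast body 134 mm across at the foot, tapering to 88 mm at 68 mm height, with a control nose on its front reaching 85 mm from the axis, 44 mm high; the black rubber cup is on top in the middle. Origin: on its axis at bench height; z up, the front with dial and switch faces its -x.
- cup_floor (a point): Centre of the inside floor of the mixer's sprung rubber cup, where the jar's underside comes to stand; 96 mm above the bench with the cup up, moves down with it. The cup is an upright ring with a floor: bore 49 mm, 16 mm deep, its lip flaring to 57 mm inside and 63 mm outside at the mouth. z up.
- mixer_cup (a joint): How far the mixer's cup is pressed down, in m: 0 = up (sprung), 0.012 = on its stop. Straight down; it starts to sink at about 4 N (less the jar's weight) and takes 0.8 N more for every mm, about 13 N just before the stop; it springs back up when let go.
- timer: White round kitchen timer, 62 mm across, 37 mm tall, loose on the bench, to be left alone. Origin: centre of its underside.
- dropper: Amber dropper bottle with black rubber bulb, 34 mm across, 102 mm tall, loose on the bench, to be left alone. Origin: centre of its underside.
- tip_left (a point): Not an object: a direction mark. Its z axis is the direction in which the jar's cap points when the jar is tipped 45 degrees to the left: half way between straight up and +y.
- tip_right (a point): Not an object: a direction mark. Its z axis is the direction in which the jar's cap points when the jar is tipped 45 degrees to the right: half way between straight up and -y.
Things that resemble listed ones, but are neither listed nor needed, are in the scene too. What is shaped like the jar but orange or yellow is not meant.

How it is judged:
On the way, in this order (a step that is already met when the one before it is completed fails the run):
1. the jar, held clear of the bench, is tipped about 45 degrees to the left (its axis within 25 degrees of that) (angle between the z axis of jar and the z axis of tip_left, either way round below 0.44 rad and height (world z) of jar above 0.06 m), for 0.2 s.
2. the jar, held clear of the bench, is tipped about 45 degrees to the right (its axis within 25 degrees of that) (angle between the z axis of jar and the z axis of tip_right, either way round below 0.44 rad and height (world z) of jar above 0.06 m), for 0.2 s.
3. the jar stands in the cup and holds it at least 8 mm down for two seconds (distance between jar and cup_floor below 0.006 m and value of joint mixer_cup above 0.008 m), for 2 s.
At the end, for the whole second after the job is handed in: The gripper still holds the jar (more than 5 N on it) upright (within 7 degrees) and still in the cup, its underside within 6 mm of the cup floor's centre, pressing on the mixer with more than 5 N so that the cup is at least 8 mm of its 12 mm down; timer and dropper bottle still stand on the bench (all of step 3 and angle between jar's own z axis and vertical below 0.12 rad and contact force between jar and mixer above 5 N and contact force between the fingers and jar above 5 N and linear speed of jar below 0.02 m/s and height (world z) of timer below 0.01 m and angle between dropper's own z axis and vertical below 0.2 rad); the arm keeps its last pose, push and grip.
It fails at once if the timer or the dropper bottle is moved more than 30 mm (distance of any of timer, dropper from where it was at the start of the episode above 0.03 m).
It fails at once if the jar is rammed into the mixer with more than 50 N (contact force between jar and mixer above 50 N).
It also fails if it takes over 72 s, if anything falls off the work surface, if the arm or the gripper's body presses on something with over 40 N, if the wrist force passes 120 N, or if a joint passes its speed limit or range.

## Robot

A 6-joint arm with a two-finger parallel gripper is mounted at the origin on a cart in front of the work surface, level with it; the furniture and walls round the work are solid. World frame = base frame: x ahead of the robot, y to its left, z up, the work surface at z = 0. Lengths are in m, angles in rad, forces in N, time in s.
With the tool pointing down it reaches from about 0.275 to 0.725 m from the base axis. Payload 5.6 kg.
Tool frame: the origin (TCP) lies between the finger pads; the fingertips stand nose_length ahead of it and the grasp point (between the pads) is the TCP (nose_length is the distance from the TCP to the fingertips, in m); x points along the fingers, y is the direction in which the jaws open and shut, and the axes are right-handed (so a half turn about x gives the same grasp; the last joint's range is limited). The gripper opens to 85 mm and grips with 20 to 120 N. Pads are 22 mm wide; open, the fingers measure 114 mm over their backs; the gripper's body (76 mm by 85 mm) begins 54 mm behind the grasp point. The pads swing forward as they close: fully open they stand 13 mm farther back than shut.
Start: joints at [-0.815, 0.255, 0.108, 0, -1.424, -0.285], TCP at [0.249, -0.49, 0.25] pointing down, gripper open.
Joint ranges: [-2.95, 2.95], [-1.21, 1.97], [-1.09, 1.5], [-2.87, 1.71], [-2.94, -0.07], [-3.05, 3.05]. Speed limits (rad/s): [2.57, 2.57, 3.14, 3.14, 3.14, 3.14].

## Interface

Orientations are given as a unit quaternion [x, y, z, w].
In Python, from bench import observe, get_image, camera_params, finish_job, masks_of, nose_length gives the robot as it stands.
- The arm moves only by the tool send_rows, never from a script. Its argument "targets" is a list of rows, each a list of 5 numbers: the shift along the tool's x, y, z in cm, then the turn about the tool's x in rad, then the opening, from 0 (shut) to 1 (fully open). In form: [[x, y, z, roll, hand], ...]. A call has 1 to 5 rows; each row shifts and turns the commanded pose from where the row before left it, along the tool's axes as they then stand; what a row does not reach is not made up. A row lasts 1/8 s, in which the tool goes at most 62.5 mm and 10.7 degrees, less where a joint would pass 70% of its speed; a pose out of reach is approached as far as the arm can. A call is refused whole if a number of a shift passes 6.25 or a number of a turn 0.188, either way. A call with a gripper value outside its range is refused whole. The fingers move at their own pace and stop on an object; the grip force is fixed at half the most. Time passes only in rows, so rows that do not move let the fingers close. It gives the time, the measured TCP pose, the force and the opening at its end, in the units of the state.
- observe(): the state, without advancing time (a new reading comes with each control period).
- get_image(name): name is "scene" or "top" or "wrist"; returns (picture, depth): 480x640x3 uint8, red, green, blue; 480x640 float32, m along the optical axis (not along the pixel's ray), 0 where there is no reading.
- camera_params(name): a dict with "intrinsics" (3x3 intrinsics, pixels), "R" (3x3) and "t" (3): a world point X has camera coordinates R X + t; the wrist camera has in their place "mount" (4x4, takes a point from camera to tool coordinates, whose origin is the TCP and whose axes are the tool frame's). Camera axes: x right, y down, z forward; pixel columns grow to the right and rows downward; lengths in m; the calibration is good to about 2 mm. The wrist camera is an equidistant fisheye: a pixel r from the principal point sees the ray r / f radians off the axis. A picture is of the moment at which its call begins: read the wrist's pose just before it. camera_params takes no time and is no camera call.
- finish_job(): hands the job in, once; it reports no verdict.
Trained networks look in the newest picture that a camera, given by its name, has taken for a name from the list of things; names that differ only in an ending like _2 or _b are one class to them, and where a whole thing is asked for, a point or a joint stands for the part that bears it (a point fixed in the world has none). Each returns a list of dicts, best first, with "p" (0 to 1); they miss things now and then, are a little off and sometimes report something else, mostly with a low value. They report only what shows in the picture. A call takes as long as a camera call. They do not tell look-alikes from the thing itself.
- masks_of(camera, label): "mask" (480x640 bool, what is visible of it) and "extent" ([left, top, width, height] in pixels, round what is visible of it).
The state is a dict: "t": time; "q": joint angles; "dq": joint speeds; "joint_efforts": joint torques, N m; "position": TCP position; "eef_rot": TCP orientation; "ft_force": force on the tool from outside, world axes, zero at the start; "wrist_torque": the same for the moment, N m; "gripper_width": finger opening in m.
Only numpy, scipy, OpenCV 4.12 (cv2) and the standard library are available. Lean on these libraries where they do the work, as an engineer would, in place of code of your own. Each camera call takes 0.05 s, during which the arm holds its last target.

## Working session

There is one attempt and no reset: what is moved stays moved. The work goes in short steps, Python scripts to look and compute and a tool call to move; the robot and the scene stay as the last step left them, time stands still between calls to the robot, and variables do not carry over. Pictures are saved under pics/ and viewed, and the job is handed in when it is done.

Besides the shell and the picture viewer there is one more tool, called in YAML: its name, and indented under it one key for each argument. send_rows: Moves the arm, as the interface text tells. Its arguments: {"type":"object","properties":{"targets":{"type":"array","items":{"type":"array","items":{"type":"number"}}}},"required":["targets"]}

```bash
ls; mkdir -p pics
python3 - <<'E'
from bench import *
import cv2,numpy as np
print(observe()); print(nose_length)
for c in("scene","top","wrist"):
    im,d=get_image(c); cv2.imwrite(f"pics/{c}0.png",im[:,:,::-1]); np.save(f"/tmp/{c}d.npy",d)
    print(c,camera_params(c))
    for l in("jar","mixer","timer","dropper","cup_floor"):
        for m in masks_of(c,l)[:4]: print(c,l,round(m["p"],2),m["extent"])
E
```

```text
pics
{'t': 0.0, 'q': array([-8.15466354e-01,  2.55718718e-01,  1.07022244e-01, -5.10789464e-04,
       -1.42388826e+00, -2.84588491e-01]), 'dq': array([ 0.00074579, -0.00035311,  0.00026547,  0.00061074,  0.00134812,
       -0.00071169]), 'joint_efforts': array([ 6.76774903e-05, -3.86626160e+01,  2.37935400e+01,  5.36473319e+00,
       -6.10094416e-03,  3.08497206e-06]), 'position': array([ 0.24930388, -0.48974031,  0.24941218]), 'eef_rot': array([-0.16423638,  0.68777544,  0.16551134,  0.68745716]), 'ft_force': array([-0.27570473,  0.05932225, -0.35478989]), 'wrist_torque': array([ 0.04620354, -0.04627431,  0.02579792]), 'gripper_width': 0.0857535749145159}
0.019
scene {'intrinsics': array([[613.97608873,   0.        , 316.31840084],
       [  0.        , 613.97608873, 236.57406635],
       [  0.        ,   0.        ,   1.        ]]), 'R': array([[ 0.74141729, -0.67102371, -0.00525304],
       [-0.42737882, -0.46614878, -0.77463066],
       [ 0.51734684,  0.5765696 , -0.63239208]]), 't': array([-0.37434746,  0.34290972,  1.24012245])}
scene jar 0.96 [347.8, 288.0, 22.6, 29.3]
scene
[... 714 characters left out ...]
]
top timer 0.68 [424.0, 290.0, 24.7, 27.6]
top dropper 0.71 [380.2, 282.6, 11.9, 18.8]
wrist {'intrinsics': array([[371.64829954,   0.        , 321.22796523],
       [  0.        , 371.64829954, 240.96242776],
       [  0.        ,   0.        ,   1.        ]]), 'mount': array([[ 5.28696905e-04, -3.20120848e-01,  9.47376569e-01,
        -1.23868957e-01],
       [ 9.99999796e-01, -1.70604152e-04, -6.15711600e-04,
         7.83413059e-04],
       [ 3.58728496e-04,  9.47376701e-01,  3.20120693e-01,
        -8.27172303e-02],
       [ 0.00000000e+00,  0.00000000e+00,  0.00000000e+00,
         1.00000000e+00]])}
wrist jar 0.96 [487.3, 437.2, 29.5, 40.1]
wrist timer 0.81 [326.5, 398.5, 43.8, 22.2]
```

View pics/scene0.png

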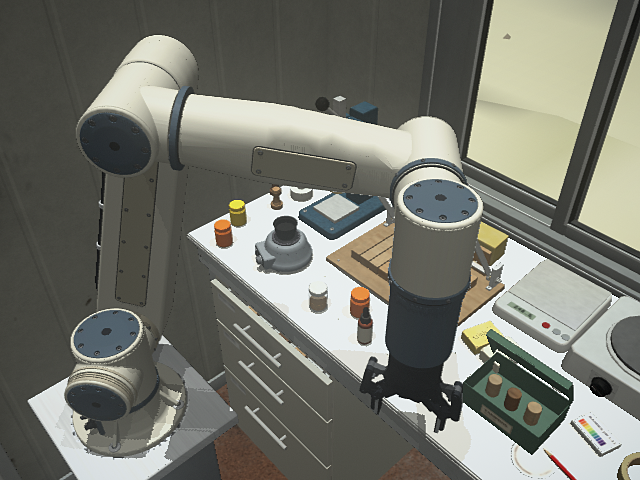

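View pics/top0.png

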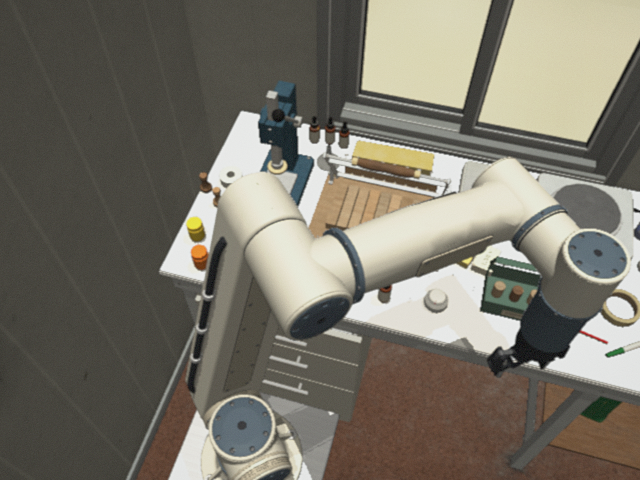

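View pics/wrist0.png

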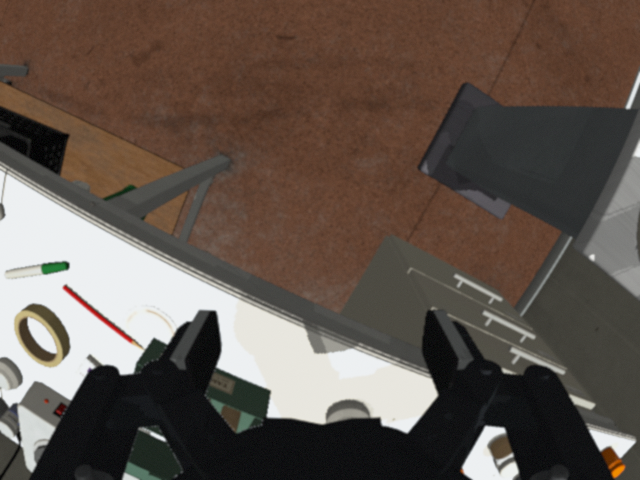

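The white-capped clear jar is at scene (318,297). Look-alikes are orange at (359,302) and (223,233), and yellow at (238,212). The mixer is at (284,245), its cup at (285,229), the dropper at (365,325) and the timer at top (436,300). Next I measure them and enlarge a crop.

```bash
cat > h.py <<'E'
from bench import *
import cv2,numpy as np
def cloud(c,d,mask):
    P=camera_params(c);K=P["intrinsics"];v,u=np.nonzero(mask&(d>0));z=d[v,u]
    X=np.stack([(u-K[0,2])*z/K[0,0],(v-K[1,2])*z/K[1,1],z],1)
    return (X-P["t"])@P["R"],u,v
E
python3 - <<'E'
from h import *
from scipy.optimize import least_squares
im,d=get_image("scene")
cv2.imwrite("pics/crop1.png",cv2.resize(im[190:350,200:400,::-1],None,fx=4,fy=4,interpolation=cv2.INTER_CUBIC)[:600])
def circ(p,r):
    f=lambda c:np.hypot(p[:,0]-c[0],p[:,1]-c[1])-r
    s=least_squares(f,p[:,:2].mean(0)+[0.01,0.01],loss="soft_l1",f_scale=.002);return s.x,np.sqrt(np.mean(s.fun**2))
for l,r in(("jar",.0225),("dropper",.017),("mixer",None),("cup_floor",None)):
    for m in masks_of("scene",l)[:2]:
        p,u,v=cloud("scene",d,m["mask"]); print(l,m["p"],m["extent"],len(p),p.mean(0).round(3),np.percentile(p,[2,50,98],axis=0).round(3).tolist())
        if l=="jar":
            s=(p[:,2]>.005)&(p[:,2]<.07);print("fit",circ(p[s],r))
            t=p[p[:,2]>.060];print("top",len(t),t.mean(0),(t.max(0)+t.min(0))/2)
        if l=="cup_floor":
            t=p[(p[:,2]>.105)&(p[:,2]<.12)];print("lip",len(t),t.mean(0),(t.max(0)+t.min(0))/2); print(np.histogram(p[:,2],bins=np.arange(.06,.13,.005)))
        if l=="mixer":
            for a,b in((.0,.02),(.02,.06),(.06,.075),(.1,.12)):
                t=p[(p[:,2]>a)&(p[:,2]<b)];print(a,b,len(t),t.min(0),t.max(0))
im,d=get_image("top")
for l in("timer","dropper"):
    for m in masks_of("top",l)[:1]:
        p,u,v=cloud("top",d,m["mask"]); print(l,m["p"],np.percentile(p,[2,50,98],axis=0).round(3).tolist())
E
```

```text
jar 0.76 [311.5, 279.1, 17.5, 33.4] 553 [ 0.462 -0.053  0.042] [[0.446, -0.069, -0.0], [0.46, -0.056, 0.046], [0.489, -0.024, 0.066]]
fit (array([ 0.46930614, -0.0445621 ]), np.float64(0.005965310207511676))
top 186 [ 0.4672629  -0.04702821  0.06283181] [ 0.46767138 -0.04559706  0.06398458]
jar 0.62 [230.0, 198.7, 16.8, 28.5] 425 [0.522 0.344 0.034] [[0.501, 0.32, -0.087], [0.516, 0.333, 0.041], [0.633, 0.536, 0.066]]
fit (array([0.52485626, 0.34593008]), np.float64(0.00574161330507049))
top 99 [0.52280852 0.34164812 0.06317561] [0.52280686 0.34220437 0.06470267]
dropper 0.55 [358.0, 304.4, 12.3, 38.4] 480 [ 0.469 -0.197  0.047] [[0.457, -0.209, 0.001], [0.467, -0.199, 0.049], [0.513, -0.147, 0.099]]
mixer 0.59 [257.7, 213.7, 54.6, 57.6] 2294 [0.508 0.124 0.056] [[0.448, 0.076, 0.001], [0.506, 0.12, 0.054], [0.576, 0.194, 0.111]]
0.0 0.02 185 [4.48441899e-01 7.04696654e-02 3.33981882e-06] [0.65121485 0.28680193 0.01995488]
0.02 0.06 1044 [0.43980359 0.07086691 0.02000933] [0.58667022 0.19646433 0.05990139]
0.06 0.075 517 [0.47407638 0.08602258 0.06003524] [0.57446014 0.18384496 0.07497089]
0.1 0.12 214 [0.494125   0.10966681 0.10004457] [0.55974067 0.17002782 0.11922166]
cup_floor 0.88 [272.9, 217.7, 25.5, 23.0] 490 [0.529 0.14  0.097] [[0.5, 0.111, 0.072], [0.527, 0.139, 0.098], [0.558, 0.169, 0.113]]
lip 147 [0.53107425 0.14249237 0.10939579] [0.52816295 0.13984731 0.11028016]
(array([  0,   0,  19,  27,  26,  14,  57, 132,  61,  83,  63,   1,   0,
         0]), array([0.06 , 0.065, 0.07 , 0.075, 0.08 , 0.085, 0.09 , 0.095, 0.1  ,
       0.105, 0.11 , 0.115, 0.12 , 0.125, 0.13 ]))
cup_floor 0.41 [309.1, 279.1, 18.7, 33.3] 539 [ 0.462 -0.053  0.043] [[0.446, -0.069, 0.002], [0.459, -0.056, 0.047], [0.487, -0.028, 0.066]]<stdin>:15: RuntimeWarning: Mean of empty slice.
  ret = um.true_divide(
Traceback (most recent call last):
ValueError: zero-size array to reduction operation maximum which has no identity
```

View pics/crop1.png

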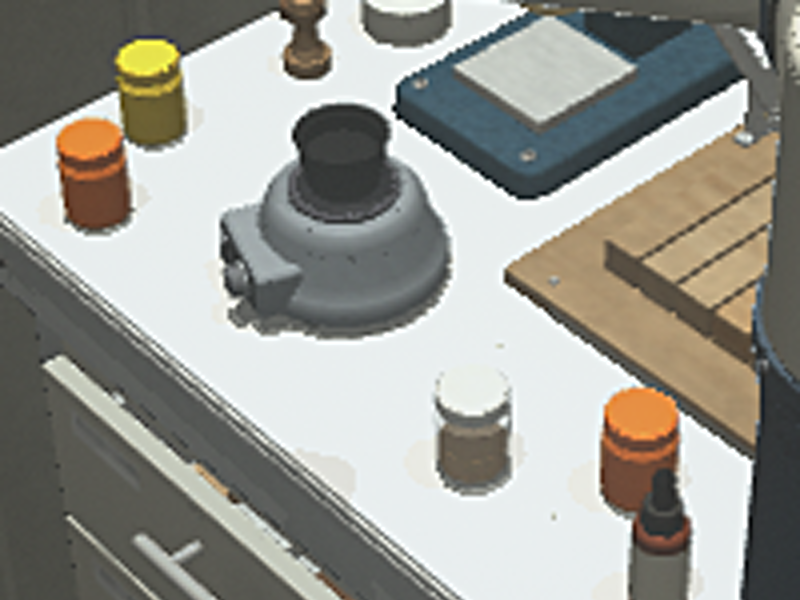

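The jar at (318,297) is the only clear, white-capped one, and its top is at 0.063 m, so it fits the description. It stands at about (0.468, -0.046). The cup axis is at about (0.528, 0.140), and its lip height of 0.11 also fits.

My moves only shift the tool and turn it about its vertical axis, so the gripper can't tilt. I plan to grip the jar with the jaws along x and swivel it between the pads by pushing its foot gently against the fixed mixer cup.

First I turn the jaws along x.

send_rows:
  targets:
    - [0, 0, 0, -0.183, 1]
    - [0, 0, 0, -0.183, 1]
    - [0, 0, 0, -0.183, 1]
    - [0, 0, 0, -0.183, 1]
    - [0, 0, 0, -0.183, 1]

```text
t: 1.78
position: [0.2495, -0.4901, 0.2503]
eef_rot: [-0.453, 0.543, 0.453, 0.543]
ft_force: [-0.5, -0.1, -1.1]
gripper_width: 0.0854
```

send_rows:
  targets:
    - [0, 0, 0, -0.185, 1]
    - [0, -3, 5, 0, 1]
    - [0, -3, 5, 0, 1]
    - [0, -3, 5, 0, 1]
    - [0, 0, 0, 0, 1]

```text
t: 2.4
position: [0.3412, -0.3375, 0.2507]
eef_rot: [0.502, -0.498, -0.501, -0.499]
ft_force: [0.2, -1.5, 0.4]
gripper_width: 0.0855
```

send_rows:
  targets:
    - [0, -2.5, 4.8, 0, 1]
    - [0, -2.5, 4.8, 0, 1]
    - [0, -2.5, 4.8, 0, 1]
    - [0, -2.5, 4.8, 0, 1]
    - [0, -2.6, 5, 0, 1]

```text
t: 3.02
position: [0.4661, -0.0972, 0.2505]
eef_rot: [-0.5, 0.5, 0.5, 0.5]
ft_force: [2.1, -0.9, -0.3]
gripper_width: 0.0855
```

send_rows:
  targets:
    - [3, 0, 5, 0, 1]
    - [3, 0, 0, 0, 1]
    - [0, 0, 0, 0, 1]

```text
t: 3.4
position: [0.4642, -0.0484, 0.1886]
eef_rot: [-0.499, 0.501, 0.501, 0.499]
ft_force: [-0.3, -0.4, 0.8]
gripper_width: 0.0853
```

```bash
cat >> h.py <<'E'
from scipy.spatial.transform import Rotation as Ro
def wpix(X):  # world -> wrist px
    s=observe();P=camera_params("wrist");T=np.linalg.inv(P["mount"]);K=P["intrinsics"]
    t=(np.atleast_2d(X)-s["position"])@Ro.from_quat(s["eef_rot"]).as_matrix()
    c=t@T[:3,:3].T+T[:3,3]; r=np.hypot(c[:,0],c[:,1]);th=np.arctan2(r,c[:,2]);k=K[0,0]*th/np.maximum(r,1e-9)
    return np.stack([K[0,2]+c[:,0]*k,K[1,2]+c[:,1]*k],1)
def spix(c,X):
    P=camera_params(c);K=P["intrinsics"];x=np.atleast_2d(X)@P["R"].T+P["t"];return (x[:,:2]/x[:,2:])*K[0,0]+K[:2,2]
def ring(x,y,z,r): a=np.linspace(0,2*np.pi,72);return np.stack([x+r*np.cos(a),y+r*np.sin(a),z+0*a],1)
E
python3 - <<'E'
from h import *
s=observe();print(s["position"],s["q"].round(3))
pj=[wpix(ring(.468,-.0458,z,r)) for z,r in((0,.0225),(.063,.022))]+[wpix(ring(.528,.14,.112,.0315)),wpix(ring(.528,.14,.068,.044))]
im,d=get_image("wrist")
im=im[:,:,::-1].copy()
for p in pj: cv2.polylines(im,[p.round().astype(int)],True,(0,255,0),1)
cv2.imwrite("pics/w1.png",im)
im,d=get_image("scene"); im=im[:,:,::-1].copy()
pj=[spix("scene",ring(.468,-.0458,z,r)) for z,r in((0,.0225),(.063,.022))]+[spix("scene",ring(.528,.14,.112,.0315)),spix("scene",ring(.528,.14,.0,.067))]
for p in pj: cv2.polylines(im,[(p*16).round().astype(int)],True,(0,255,0),1,shift=4)
cv2.imwrite("pics/s1.png",cv2.resize(im[160:360,200:440],None,fx=3,fy=3,interpolation=cv2.INTER_CUBIC))
E
```

```text
[ 0.46417876 -0.0484126   0.18855023] [ 0.233  0.123 -0.215 -0.    -1.237 -0.233]
```

View pics/w1.png

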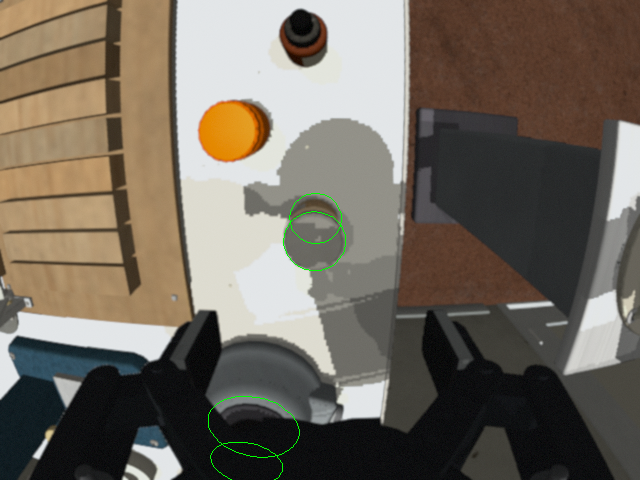

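View pics/s1.png

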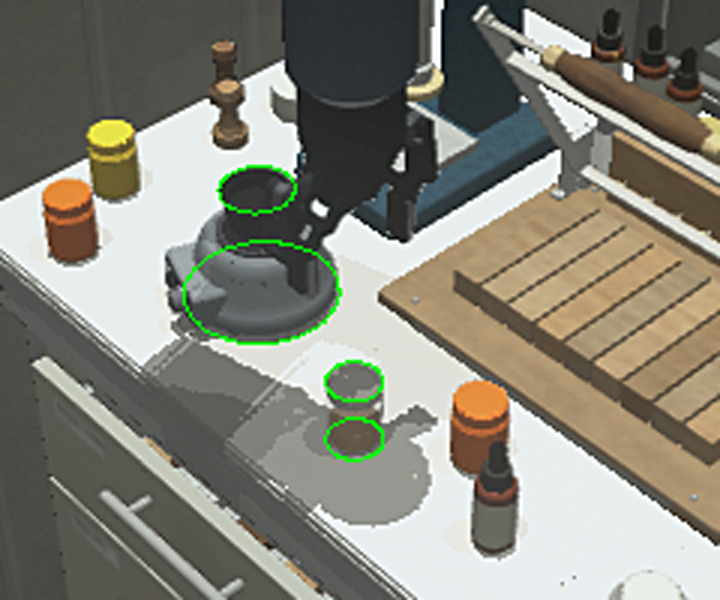

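The rings match the cap and foot of the jar in both views; in the wrist view the jar is at (315,235). I correct the offset and go down.

send_rows:
  targets:
    - [4, -0.4, 0.2, 0, 1]
    - [4, 0, 0, 0, 1]
    - [3, 0, 0, 0, 1]
    - [0, 0, 0, 0, 1]

```text
t: 4.0
position: [0.4691, -0.0471, 0.0799]
eef_rot: [-0.499, 0.501, 0.5, 0.5]
ft_force: [0.6, 0.4, 0.1]
gripper_width: 0.0855
```

Run:
```python
from h import *
pj=[wpix(ring(.468,-.0458,z,r)) for z,r in((0,.0225),(.063,.022))]
im,d=get_image("wrist")
im=im[:,:,::-1].copy()
for p in pj: cv2.polylines(im,[p.round().astype(int)],True,(0,255,0),1)
cv2.imwrite("pics/w2.png",im)
```

```text
(no output)
```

View pics/w2.png

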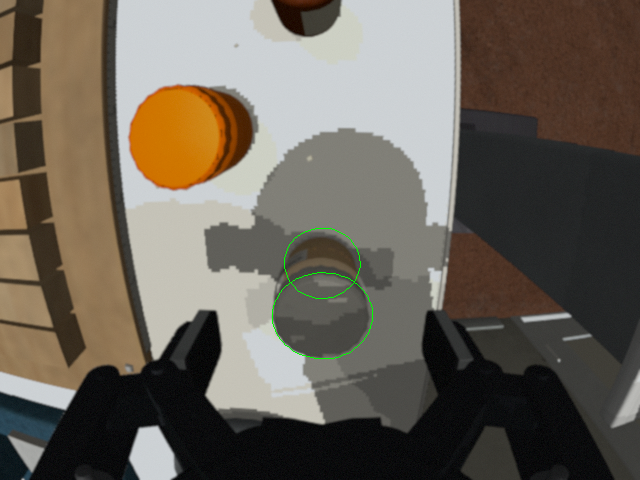

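The jar is central between the fingers and the ring fits the cap exactly at (322,315). I lower the last 3 cm and close.

send_rows:
  targets:
    - [2.9, 0, 0.1, 0, 1]
    - [0, 0, 0, 0, 0.45]
    - [0, 0, 0, 0, 0]
    - [0, 0, 0, 0, 0]
    - [0, 0, 0, 0, 0]

```text
t: 4.68
position: [0.4709, -0.0452, 0.0536]
eef_rot: [0.501, -0.499, -0.499, -0.501]
ft_force: [-0.7, 1.0, 6.8]
gripper_width: 0.0429
```

send_rows:
  targets:
    - [0, 0, 0, 0, 0]
    - [0, 0, 0, 0, 0]

```text
t: 4.92
position: [0.4709, -0.0452, 0.0536]
eef_rot: [0.501, -0.499, -0.499, -0.501]
ft_force: [-1.3, 0.1, 6.3]
gripper_width: 0.043
```

send_rows:
  targets:
    - [-3, 0, 0, 0, 0]
    - [-4, 0, 0, 0, 0]
    - [-4, -1, 0, 0, 0]
    - [0, -3, 2, 0, 0]
    - [0, -1.7, 3, 0, 0]

```text
t: 5.55
position: [0.5279, 0.0051, 0.1631]
eef_rot: [-0.5, 0.499, 0.499, 0.501]
ft_force: [0.1, -0.3, -2.7]
gripper_width: 0.0429
```

send_rows:
  targets:
    - [0, 0, 3, 0, 0]
    - [0, 0, 0, 0, 0]

```text
t: 5.8
position: [0.5268, 0.0364, 0.1621]
eef_rot: [0.501, -0.499, -0.5, -0.5]
ft_force: [-0.1, -0.1, -0.5]
gripper_width: 0.0428
```

```bash
cat >> h.py <<'E'
def snap(n,crop=(160,360,200,440),f=3):
    s=observe();print(s["t"],s["position"].round(4),s["ft_force"].round(1),round(s["gripper_width"],4))
    im,d=get_image("scene");a,b,c,e=crop
    cv2.imwrite(f"pics/{n}_s.png",cv2.resize(im[a:b,c:e,::-1],None,fx=f,fy=f,interpolation=cv2.INTER_CUBIC))
    w,dw=get_image("wrist"); cv2.imwrite(f"pics/{n}_w.png",w[:,:,::-1]); return im,d,w,dw
E
python3 -c "
from h import *
snap('a')"
```

```text
5.8 [0.5268 0.0364 0.1621] [-0.1 -0.1 -0.5] 0.0428
```

View pics/a_s.png

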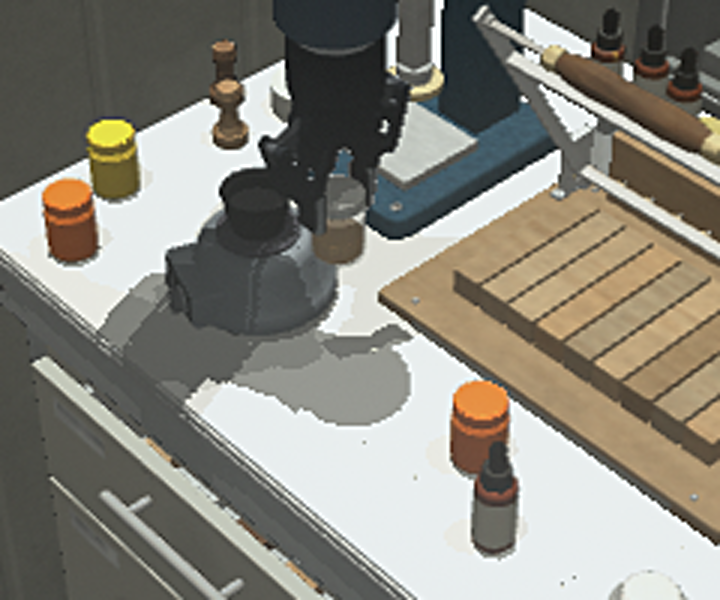

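View pics/a_w.png

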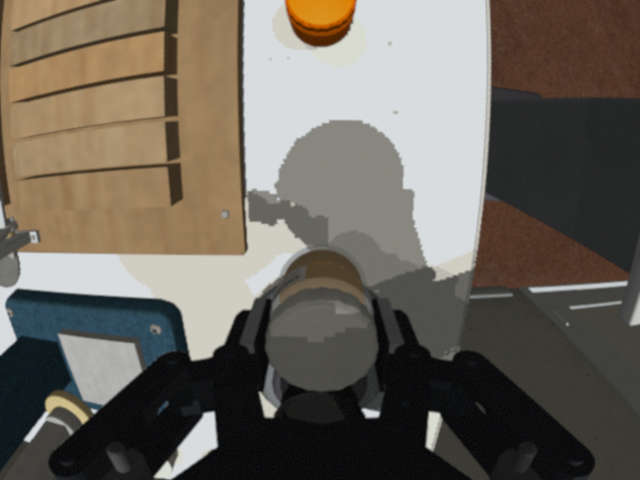

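The jar is held upright and clear: scene crop (340,225), wrist (320,330). Now I lower it about 1 cm and creep its foot against the near lip of the cup.

send_rows:
  targets:
    - [1, 0, 2.5, 0, 0]
    - [0, 0, 1.5, 0, 0]
    - [0, 0, 0.5, 0, 0]
    - [0, 0, 0.5, 0, 0]

```text
t: 6.4
position: [0.5267, 0.0847, 0.1518]
eef_rot: [-0.5, 0.5, 0.5, 0.5]
ft_force: [0.4, -0.6, -1.8]
gripper_width: 0.0428
```

send_rows:
  targets:
    - [0, 0, 0.3, 0, 0]
    - [0, 0, 0.3, 0, 0]

```text
t: 6.65
position: [0.5267, 0.0887, 0.1521]
eef_rot: [0.501, -0.501, -0.499, -0.499]
ft_force: [0.5, -10.3, 2.1]
gripper_width: 0.0423
```

```bash
python3 -c "
from h import *
print(observe()['ft_force'])
snap('b',(180,280,240,360),6)"
```

```text
[  0.48539714 -10.29635571   2.13874293]
6.65 [0.5267 0.0887 0.1521] [  0.5 -10.3   2.1] 0.0423
```

View pics/b_s.png

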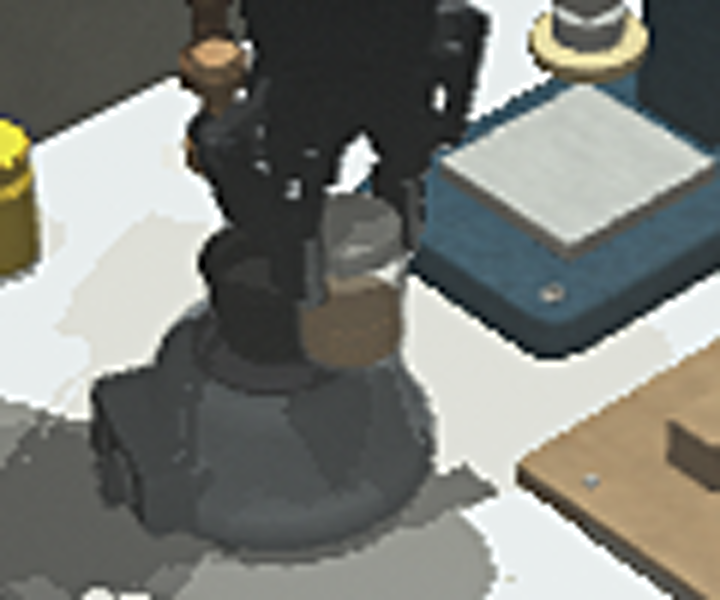

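The jar's foot touches the cup with 10 N, as expected. I keep going in small steps.

send_rows:
  targets:
    - [0, 0, 0.3, 0, 0]
    - [0, 0, 0.2, 0, 0]

```text
t: 7.0
position: [0.5266, 0.0909, 0.1524]
eef_rot: [-0.502, 0.503, 0.498, 0.498]
ft_force: [1.1, -18.1, 3.1]
gripper_width: 0.0428
```

send_rows:
  targets:
    - [0, 0, 0.2, 0, 0]
    - [0, 0, 0.1, 0, 0]

```text
t: 7.25
position: [0.5266, 0.0936, 0.1524]
eef_rot: [-0.502, 0.503, 0.498, 0.497]
ft_force: [0.1, -10.9, 5.2]
gripper_width: 0.0428
```

The force peaked at 18 N and fell to 11 N, so the jar is swivelling between the pads. Continuing.

send_rows:
  targets:
    - [0, 0, 0.3, 0, 0]
    - [0, 0, 0.3, 0, 0]

```text
t: 7.5
position: [0.5265, 0.1002, 0.1525]
eef_rot: [-0.502, 0.502, 0.498, 0.498]
ft_force: [-0.5, -14.9, 4.8]
gripper_width: 0.0428
```

send_rows:
  targets:
    - [0, 0, 0.3, 0, 0]
    - [0, 0, 0.3, 0, 0]

```text
t: 7.75
position: [0.5264, 0.1065, 0.1525]
eef_rot: [-0.502, 0.502, 0.498, 0.498]
ft_force: [-0.1, -13.0, 6.2]
gripper_width: 0.0425
```

```bash
python3 -c "
from h import *
snap('c',(180,280,240,360),6)"
```

```text
7.75 [0.5264 0.1065 0.1525] [ -0.1 -13.    6.2] 0.0425
```

View pics/c_s.png

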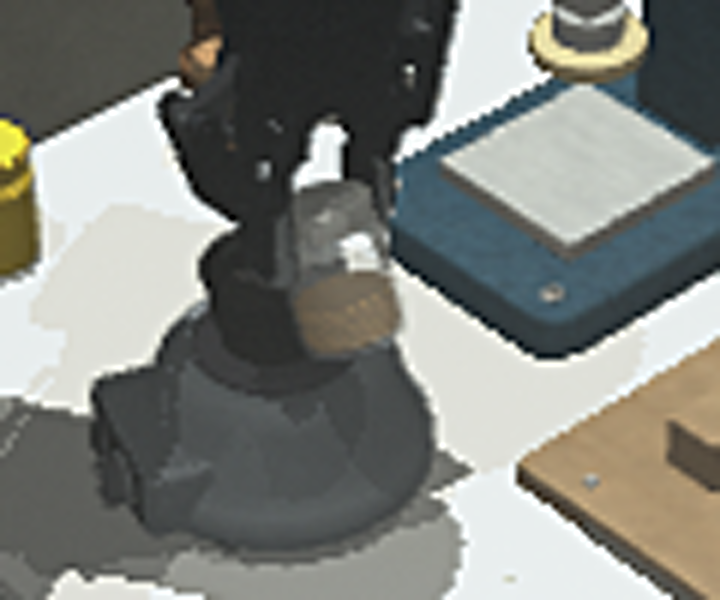

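View pics/c_w.png

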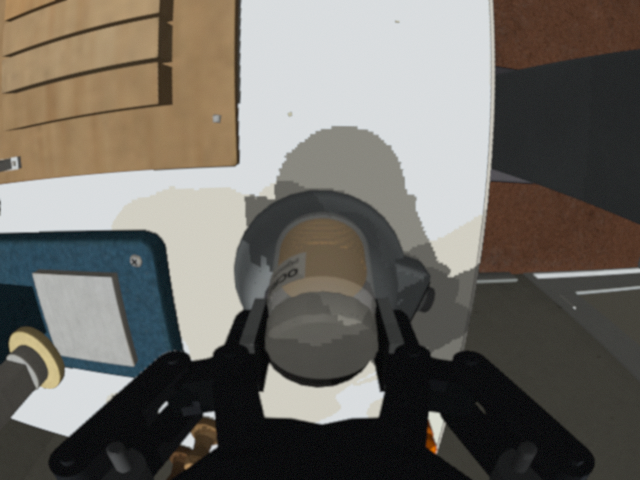

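The jar is tipping left at about 25°: the foot is at crop (345,335) and the cap at (335,210), leaning left. I continue to about 45°.

send_rows:
  targets:
    - [0, 0, 0.3, 0, 0]
    - [0, 0, 0.3, 0, 0]

```text
t: 8.1
position: [0.5265, 0.1132, 0.1525]
eef_rot: [-0.501, 0.502, 0.498, 0.498]
ft_force: [-1.4, -9.6, 5.2]
gripper_width: 0.0425
```

send_rows:
  targets:
    - [0, 0, 0.3, 0, 0]
    - [0, 0, 0.3, 0, 0]

```text
t: 8.35
position: [0.5266, 0.1204, 0.1524]
eef_rot: [-0.501, 0.501, 0.499, 0.499]
ft_force: [-2.4, -4.4, 5.0]
gripper_width: 0.0425
```

send_rows:
  targets:
    - [0, 0, 0.3, 0, 0]
    - [0, 0, 0.3, 0, 0]

```text
t: 8.6
position: [0.5265, 0.1268, 0.1522]
eef_rot: [-0.501, 0.501, 0.499, 0.499]
ft_force: [-0.9, -8.5, 3.9]
gripper_width: 0.0428
```

```bash
python3 -c "
from h import *
snap('d',(180,280,240,360),6)"
```

```text
8.6 [0.5265 0.1268 0.1522] [-0.9 -8.5  3.9] 0.0428
```

View pics/d_s.png

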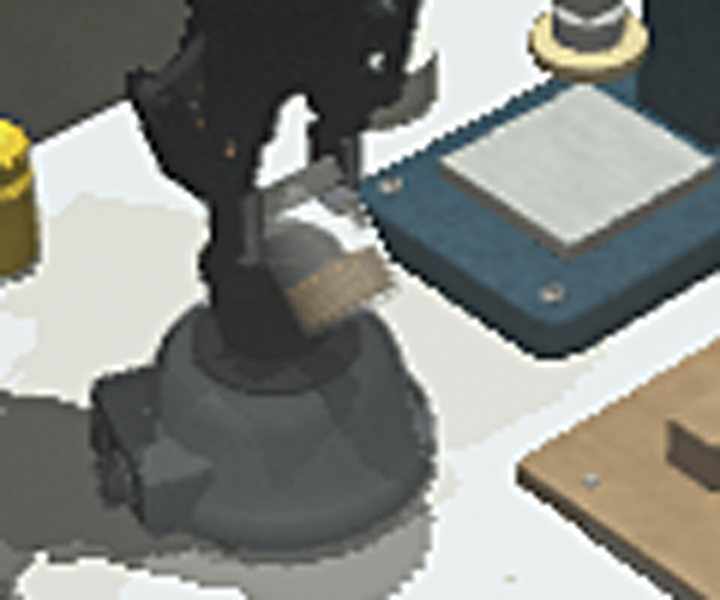

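View pics/d_w.png

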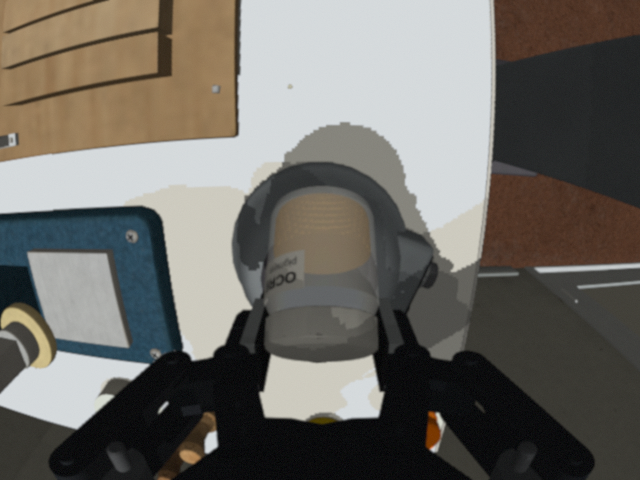

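The jar now leans left at around 45–50°. I check it by overlaying the model and fitting the depth.

```bash
cat >> h.py <<'E'
from scipy.optimize import least_squares
def fit_tilt(w,dw,th0,show=None):
    """fit jar cylinder (tilt about world x; + = cap to +y) to wrist depth points near TCP"""
    s=observe();P=camera_params("wrist");K=P["intrinsics"];M=P["mount"]
    v,u=np.nonzero((dw>0)&(dw<.3)); z=dw[v,u]
    x=(u-K[0,2])/K[0,0];y=(v-K[1,2])/K[0,0];r=np.hypot(x,y);k=np.tan(r)/np.maximum(r,1e-9)
    C=np.stack([x*k*z,y*k*z,z],1); T=C@M[:3,:3].T+M[:3,3]
    W=T@Ro.from_quat(s["eef_rot"]).as_matrix().T; c0=s["position"]
    sel=(np.abs(W[:,0])<.019)&(np.linalg.norm(W,axis=1)<.065); W=W[sel]
    def res(p,W=W):
        th,a,b,xx=p; ax=np.array([0,np.sin(th),np.cos(th)])
        D=W-np.array([xx,0,0]); h=D@ax; q=D-h[:,None]*ax; # axis through (xx, a*perp)
        pe=np.array([0,np.cos(th),-np.sin(th)]); rad=np.linalg.norm(q-a*pe,axis=1)
        side=rad-.0225; cap=h-b; # capped cylinder sdf
        bot=(b-.063)-h
        o=np.maximum(np.maximum(side,cap),bot); return o
    best=None
    for t in th0:
        r=least_squares(res,[t,0,.012,0],loss="soft_l1",f_scale=.002,bounds=([-1.4,-.02,-.01,-.005],[1.4,.02,.03,.005]))
        if best is None or r.cost<best.cost: best=r
    print("n",len(W),"tilt deg",np.degrees(best.x[0]).round(1),"off",best.x[1].round(4),"TCP->captop",best.x[2].round(4),"med|r|",np.median(abs(best.fun)).round(4))
    th,a,b,xx=best.x;ax=np.array([0,np.sin(th),np.cos(th)]);pe=np.array([0,np.cos(th),-np.sin(th)])
    o=c0+[xx,0,0]+a*pe+(b-.063)*ax; print("underside centre",o.round(4)); return best.x,o,ax
def overlay(im,pix,o,ax,n):
    im=im[:,:,::-1].copy();e1=np.array([1,0,0.]);e2=np.cross(ax,e1);t=np.linspace(0,2*np.pi,72)[:,None]
    for h,c in((0,(0,255,0)),(.05,(255,255,0)),(.063,(0,0,255))):
        cv2.polylines(im,[pix(o+h*ax+.0225*(np.cos(t)*e1+np.sin(t)*e2)).round().astype(int)],True,c,1)
    cv2.imwrite(f"pics/{n}.png",im)
E
python3 - <<'E'
from h import *
w,dw=get_image("wrist")
x,o,ax=fit_tilt(w,dw,[.5,.8,1.0])
overlay(w,wpix,o,ax,"d_ov")
E
```

```text
n 20484 tilt deg 43.2 off -0.0052 TCP->captop 0.0155 med|r| 0.001
underside centre [0.5258 0.0903 0.1211]
```

View pics/d_ov.png

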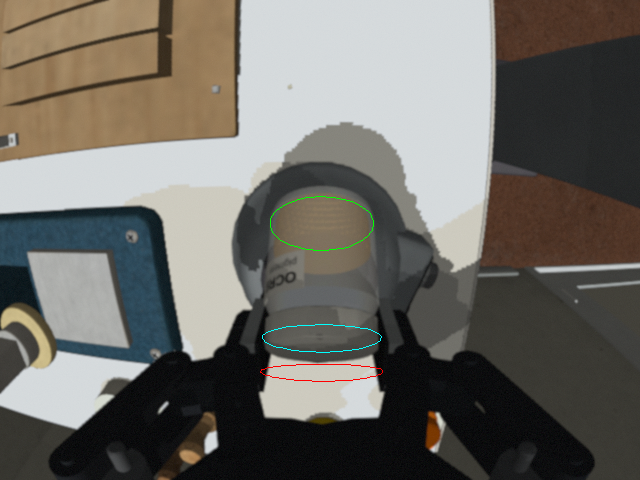

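The fit gives a tilt of 43° to the left; its axial offset is unreliable because the glass is transparent. Step 1 should be met. Turning the gripper half a turn about vertical will turn this left lean into a right lean, so I back off and check the range of the last joint.

send_rows:
  targets:
    - [-1.5, 0, -0.5, 0, 0]
    - [-3, 0, -1, 0, 0]
    - [-3, 0, -2, 0, 0]
    - [0, 0, -2, 0, 0]
    - [0, 0, 0, 0, 0]

```text
t: 9.38
position: [0.5262, 0.0729, 0.2264]
eef_rot: [-0.499, 0.5, 0.5, 0.501]
ft_force: [0.0, -0.6, -2.9]
gripper_width: 0.0426
```

Run:
```python
from h import *
print(observe()["q"])
im,d,w,dw=snap("e",(160,280,220,380),5)
x,o,ax=fit_tilt(w,dw,[.5,.8,1.0])
```

```text
[ 4.31945130e-01  2.26331398e-01  1.01290717e-02 -9.11039238e-04
 -1.35416208e+00 -4.33614030e-01]
9.375 [0.5262 0.0729 0.2264] [ 0.  -0.6 -2.9] 0.0426
n 20360 tilt deg 42.1 off -0.0049 TCP->captop 0.0163 med|r| 0.0009
underside centre [0.5254 0.0389 0.1942]
```

View pics/e_s.png

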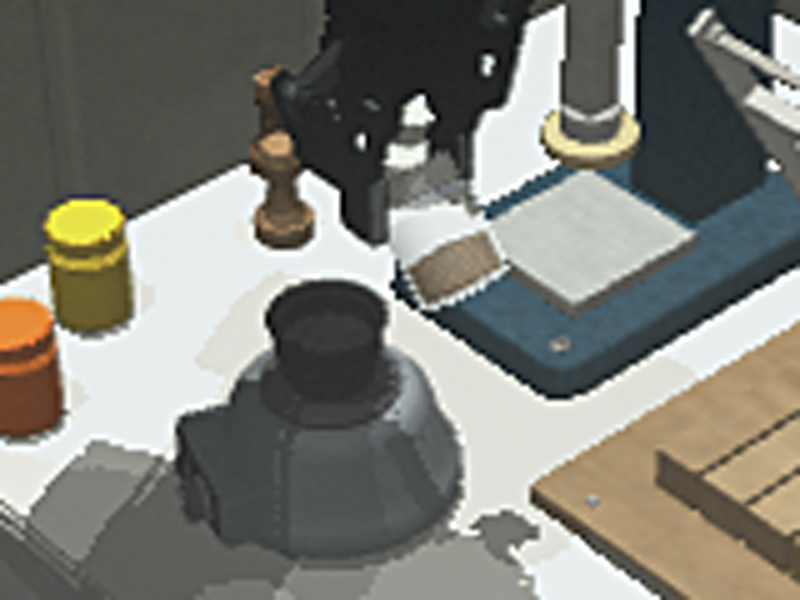

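Run:
```python
from h import *
for c in("scene","top"):
    im,d=get_image(c)
    p,u,v=cloud(c,d,np.ones(d.shape,bool))
    if c=="scene":
        for a,b in((415,165),(350,400)): pass
        k=(u>325)&(u<350)&(v>160)&(v<200); 
    else: k=(u>258)&(u<305)&(v>85)&(v<165)
    q=p[k];q=q[q[:,2]>.05];print(c,len(q))
    for z in np.arange(.05,.45,.05):
        t=q[(q[:,2]>z)&(q[:,2]<z+.05)]
        if len(t):print(z.round(2),len(t),t.min(0).round(3)[:2],np.median(t,0).round(3)[:2],t.max(0).round(3)[:2])
```

```text
scene 534
0.05 95 [0.718 0.151] [0.751 0.186] [0.811 0.208]
0.1 297 [0.718 0.15 ] [0.738 0.172] [0.81  0.205]
0.15 142 [0.73  0.164] [0.739 0.171] [0.799 0.191]
top 3506
0.2 30 [0.71 0.2 ] [0.717 0.206] [0.723 0.212]
0.25 20 [0.712 0.201] [0.715 0.206] [0.72  0.207]
0.35 2 [0.501 0.028] [0.511 0.068] [0.522 0.109]
0.4 472 [0.48  0.026] [0.49  0.056] [0.527 0.113]
```

The microscope is at x≥0.71, which is clear. Now half a turn: 17 rows of −0.1848, so the last joint ends near +2.7.

send_rows:
  targets:
    - [0, 0, 0, -0.1848, 0]
    - [0, 0, 0, -0.1848, 0]
    - [0, 0, 0, -0.1848, 0]
    - [0, 0, 0, -0.1848, 0]
    - [0, 0, 0, -0.1848, 0]

```text
t: 10.2
position: [0.5263, 0.0744, 0.2257]
eef_rot: [-0.671, 0.223, 0.672, 0.222]
ft_force: [-0.3, -0.5, -2.2]
gripper_width: 0.0428
```

send_rows:
  targets:
    - [0, 0, 0, -0.1848, 0]
    - [0, 0, 0, -0.1848, 0]
    - [0, 0, 0, -0.1848, 0]
    - [0, 0, 0, -0.1848, 0]
    - [0, 0, 0, -0.1848, 0]

```text
t: 10.82
position: [0.5263, 0.0744, 0.2257]
eef_rot: [-0.7, -0.1, 0.7, -0.1]
ft_force: [0.1, 0.1, -2.0]
gripper_width: 0.0423
```

send_rows:
  targets:
    - [0, 0, 0, -0.1848, 0]
    - [0, 0, 0, -0.1848, 0]
    - [0, 0, 0, -0.1848, 0]
    - [0, 0, 0, -0.1848, 0]
    - [0, 0, 0, -0.1848, 0]

```text
t: 11.45
position: [0.5263, 0.0743, 0.2257]
eef_rot: [-0.582, -0.402, 0.582, -0.401]
ft_force: [0.0, 0.4, -2.0]
gripper_width: 0.0421
```

send_rows:
  targets:
    - [0, 0, 0, -0.1848, 0]
    - [0, 0, 0, -0.1848, 0]
    - [0, 0, 0, 0, 0]
    - [0, 0, 0, 0, 0]

```text
t: 11.95
position: [0.5264, 0.0741, 0.226]
eef_rot: [-0.501, -0.499, 0.501, -0.499]
ft_force: [0.2, 0.4, -1.6]
gripper_width: 0.0426
```

Run:
```python
from h import *
print(observe()["q"])
im,d,w,dw=snap("f",(160,280,220,380),5)
x,o,ax=fit_tilt(w,dw,[-.5,-.8,-1.0])
overlay(w,wpix,o-.006*ax,ax,"f_ov")
```

```text
[ 4.34537242e-01  2.27607245e-01  1.04545289e-02 -5.19517533e-05
 -1.35414799e+00  2.70391863e+00]
11.95 [0.5264 0.0741 0.226 ] [ 0.2  0.4 -1.6] 0.0426
n 20299 tilt deg -42.4 off 0.0055 TCP->captop 0.015 med|r| 0.0008
underside centre [0.5257 0.1105 0.1944]
```

View pics/f_s.png

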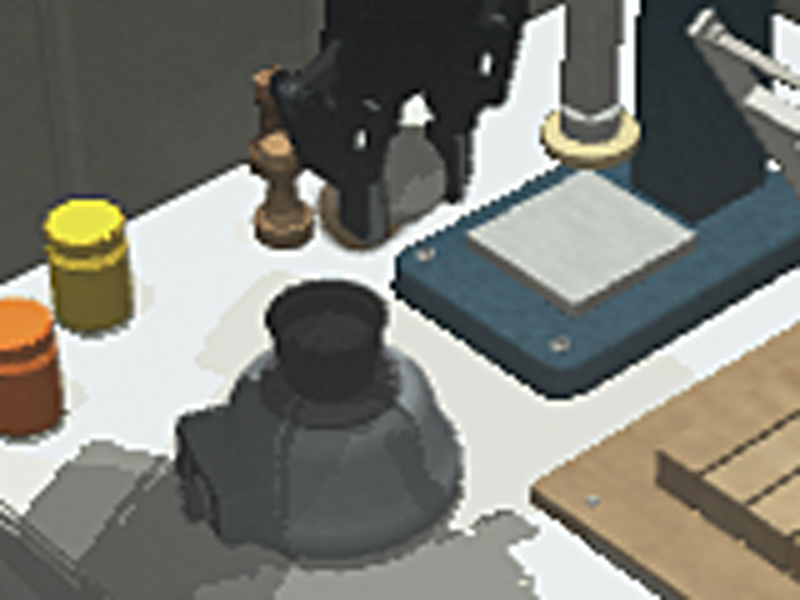

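View pics/f_ov.png

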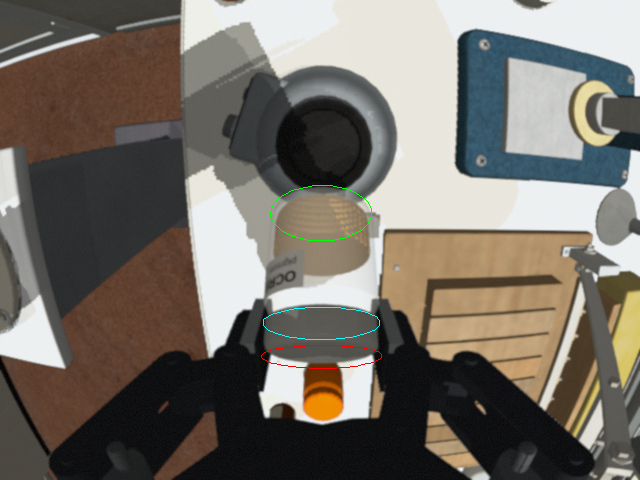

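The jar now leans about 42° to the right, with its cap toward −y and its underside at about 0.19 m; the foot shows at wrist (322,215). Step 2 should be met.

To straighten it I go down on the near side, until the cup's lip is just above the foot's outer corner, and push the foot back under from there. The long lever keeps the force low.

send_rows:
  targets:
    - [0, 0.15, 3.4, 0, 0]
    - [4, 0, 0, 0, 0]
    - [4, 0, 0, 0, 0]
    - [1.8, 0, 0, 0, 0]
    - [0, 0, 0, 0, 0]

```text
t: 12.68
position: [0.5271, 0.0396, 0.127]
eef_rot: [-0.499, -0.5, 0.501, -0.499]
ft_force: [0.4, 0.5, -1.5]
gripper_width: 0.0424
```

Run:
```python
from h import *
im,d,w,dw=snap("g",(180,280,240,360),6)
x,o,ax=fit_tilt(w,dw,[-.5,-.8,-1.0])
p=observe()["position"]
pe=np.array([0,np.cos(x[0]),-np.sin(x[0])])
o2=o-(.0056)*ax; print("bottom",o2,"outer",o2+.0225*pe,"low",o2-.0225*pe)
w=w.copy()
for r in (ring(.528,.14,.112,.0315),ring(.528,.14,.112,.0285)): cv2.polylines(w,[wpix(r).round().astype(int)],True,(255,0,255),1)
overlay(w,wpix,o2,ax,"g_ov")
```

```text
12.675 [0.5271 0.0396 0.127 ] [ 0.4  0.5 -1.5] 0.0424
n 20289 tilt deg -42.5 off 0.0055 TCP->captop 0.015 med|r| 0.0008
underside centre [0.5279 0.0764 0.0975]
bottom [0.52788546 0.08016933 0.09333857] outer [0.52788546 0.09677053 0.10852575] low [0.52788546 0.06356814 0.0781514 ]
```

View pics/g_ov.png

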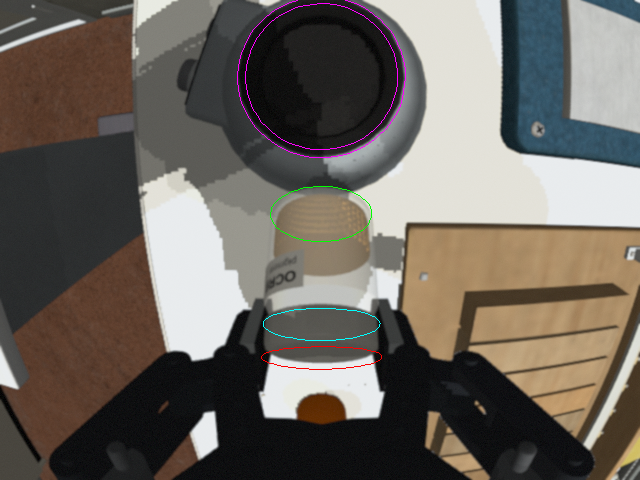

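View pics/g_s.png

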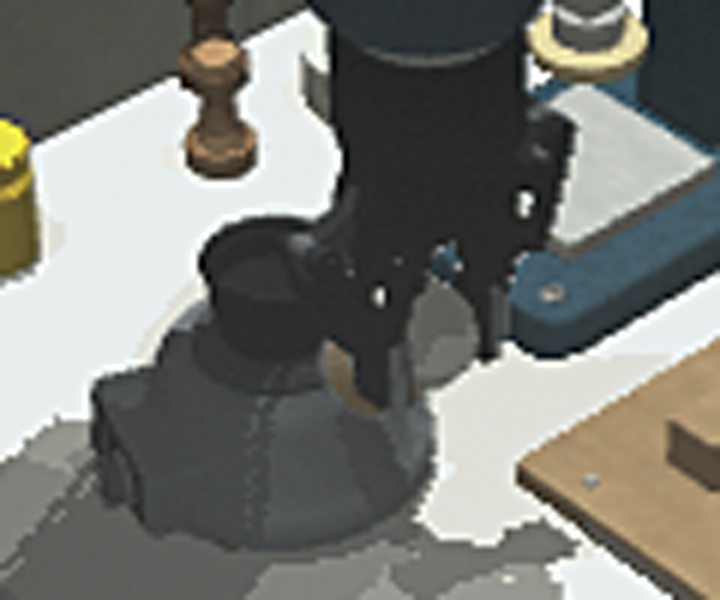

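The overlay fits the foot, and the lip ring fits the cup at (321,77). I lower 3 mm and push forward in small steps.

send_rows:
  targets:
    - [0.3, 0, -0.6, 0, 0]
    - [0, 0, -0.4, 0, 0]
    - [0, 0, -0.3, 0, 0]

```text
t: 13.15
position: [0.5282, 0.0533, 0.1257]
eef_rot: [0.5, 0.5, -0.5, 0.5]
ft_force: [-0.1, -0.3, -0.7]
gripper_width: 0.0423
```

send_rows:
  targets:
    - [0, 0, -0.3, 0, 0]
    - [0, 0, -0.2, 0, 0]

```text
t: 13.4
position: [0.5281, 0.0565, 0.1258]
eef_rot: [0.499, 0.499, -0.501, 0.501]
ft_force: [-0.7, -9.5, 1.4]
gripper_width: 0.0425
```

send_rows:
  targets:
    - [0, 0, -0.2, 0, 0]
    - [0, 0, -0.2, 0, 0]

```text
t: 13.65
position: [0.528, 0.0575, 0.1263]
eef_rot: [-0.498, -0.498, 0.502, -0.502]
ft_force: [1.5, -19.3, 3.1]
gripper_width: 0.0426
```

The push is mostly horizontal at 19 N. Rising slightly should let the lip press down on the foot with a longer lever.

send_rows:
  targets:
    - [-0.2, 0, 0, 0, 0]
    - [-0.2, 0, 0, 0, 0]

```text
t: 13.9
position: [0.5279, 0.0582, 0.1297]
eef_rot: [-0.498, -0.499, 0.502, -0.501]
ft_force: [0.5, -12.0, -0.1]
gripper_width: 0.0421
```

send_rows:
  targets:
    - [-0.2, 0, 0, 0, 0]
    - [0, 0, -0.1, 0, 0]

```text
t: 14.15
position: [0.5279, 0.0592, 0.1318]
eef_rot: [-0.498, -0.498, 0.502, -0.501]
ft_force: [1.9, -15.0, 0.9]
gripper_width: 0.0422
```

Run:
```python
from h import *
im,d,w,dw=snap("h",(180,280,240,360),6)
x,o,ax=fit_tilt(w,dw,[-.5,-.8,-1.0,-.2])
o2=o-(.0056)*ax
overlay(w,wpix,o2,ax,"h_ov")
```

```text
14.15 [0.5279 0.0592 0.1318] [  1.9 -15.    0.9] 0.0422
n 21184 tilt deg -42.0 off 0.0044 TCP->captop 0.013 med|r| 0.0017
underside centre [0.5271 0.0959 0.0976]
```

View pics/h_ov.png

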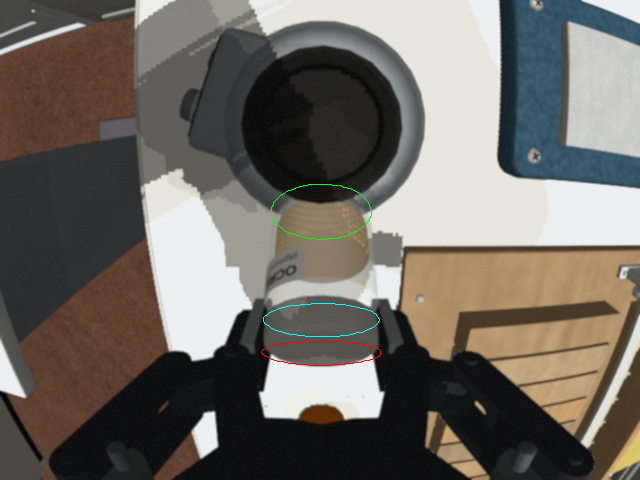

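The foot's edge is now under the lip, as intended. I keep rising with slight forward pressure.

send_rows:
  targets:
    - [-0.3, 0, 0, 0, 0]
    - [-0.2, 0, 0, 0, 0]

```text
t: 14.5
position: [0.5277, 0.0605, 0.1358]
eef_rot: [-0.499, -0.499, 0.502, -0.5]
ft_force: [3.1, -8.5, -6.4]
gripper_width: 0.0425
```

send_rows:
  targets:
    - [-0.2, 0, -0.2, 0, 0]
    - [-0.1, 0, -0.2, 0, 0]

```text
t: 14.75
position: [0.5276, 0.0633, 0.1393]
eef_rot: [-0.498, -0.499, 0.502, -0.501]
ft_force: [0.8, -14.6, -1.3]
gripper_width: 0.0426
```

Run:
```python
from h import *
im,d,w,dw=snap("i",(180,280,240,360),6)
x,o,ax=fit_tilt(w,dw,[-.5,-.8,-1.0,-.2])
o2=o-(.0056)*ax
overlay(w,wpix,o2,ax,"i_ov")
```

```text
14.75 [0.5276 0.0633 0.1393] [  0.8 -14.6  -1.3] 0.0426
n 20523 tilt deg -36.9 off 0.0042 TCP->captop 0.0109 med|r| 0.0023
underside centre [0.5267 0.0979 0.1002]
```

View pics/i_ov.png

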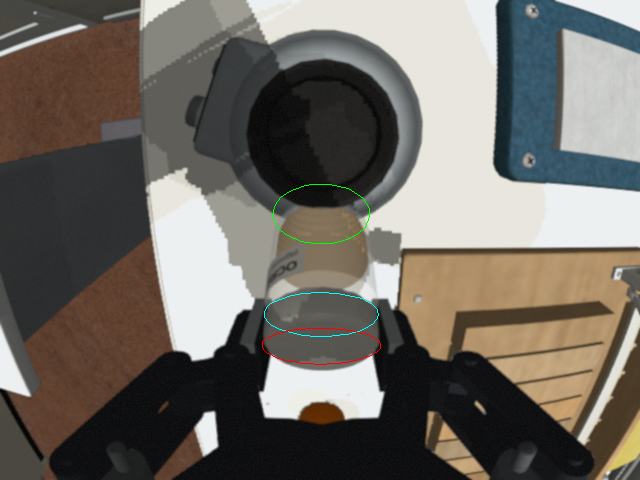

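It is straightening, now about −35° or less. Continuing.

send_rows:
  targets:
    - [-0.1, 0, -0.3, 0, 0]
    - [-0.1, 0, -0.3, 0, 0]

```text
t: 15.1
position: [0.5275, 0.0671, 0.142]
eef_rot: [-0.497, -0.498, 0.503, -0.502]
ft_force: [1.4, -22.6, 1.6]
gripper_width: 0.0425
```

send_rows:
  targets:
    - [-0.1, 0, -0.3, 0, 0]
    - [-0.1, 0, -0.2, 0, 0]

```text
t: 15.35
position: [0.5273, 0.0714, 0.144]
eef_rot: [-0.496, -0.498, 0.504, -0.502]
ft_force: [2.0, -24.5, 1.9]
gripper_width: 0.0425
```

send_rows:
  targets:
    - [-0.1, 0, -0.2, 0, 0]
    - [-0.1, 0, -0.2, 0, 0]

```text
t: 15.6
position: [0.5273, 0.075, 0.1461]
eef_rot: [-0.496, -0.497, 0.504, -0.502]
ft_force: [-3.7, -17.9, 3.4]
gripper_width: 0.0424
```

Run:
```python
from h import *
im,d,w,dw=snap("j",(180,280,240,360),6)
x,o,ax=fit_tilt(w,dw,[-.5,-.8,-1.0,-.2])
overlay(w,wpix,o,ax,"j_ov")
```

```text
15.6 [0.5273 0.075  0.1461] [ -3.7 -17.9   3.4] 0.0424
n 19367 tilt deg -32.6 off -0.0003 TCP->captop 0.0129 med|r| 0.0033
underside centre [0.5263 0.1022 0.1036]
```

View pics/j_ov.png

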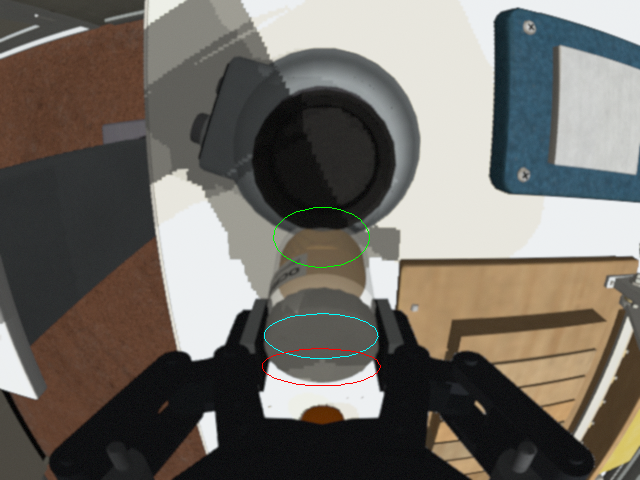

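The jar is now about 15–20° off upright. The depth fit is poor here, but the cap top is clearly in view at (322,330). I continue to the upright position at y≈0.086.

send_rows:
  targets:
    - [-0.1, 0, -0.2, 0, 0]
    - [0, 0, -0.2, 0, 0]

```text
t: 15.95
position: [0.5275, 0.0792, 0.1473]
eef_rot: [-0.496, -0.497, 0.504, -0.502]
ft_force: [0.6, -25.0, 3.5]
gripper_width: 0.0426
```

send_rows:
  targets:
    - [0, 0, -0.2, 0, 0]
    - [0, 0, -0.2, 0, 0]

```text
t: 16.2
position: [0.5272, 0.0828, 0.1473]
eef_rot: [-0.496, -0.497, 0.504, -0.502]
ft_force: [-2.6, -20.0, 4.8]
gripper_width: 0.0424
```

send_rows:
  targets:
    - [0, 0, -0.2, 0, 0]
    - [0, 0, -0.1, 0, 0]

```text
t: 16.45
position: [0.527, 0.0851, 0.1473]
eef_rot: [-0.495, -0.497, 0.505, -0.503]
ft_force: [-1.0, -26.4, 5.5]
gripper_width: 0.0423
```

Run:
```python
from h import *
im,d,w,dw=snap("k",(180,280,240,360),6)
p=observe()["position"]
for t in (0,):
  ax=np.array([0,0,1.]);overlay(w,wpix,p+[0,0,-.0536],ax,"k_ov")
```

```text
16.45 [0.527  0.0851 0.1473] [ -1.  -26.4   5.5] 0.0423
```

View pics/k_ov.png

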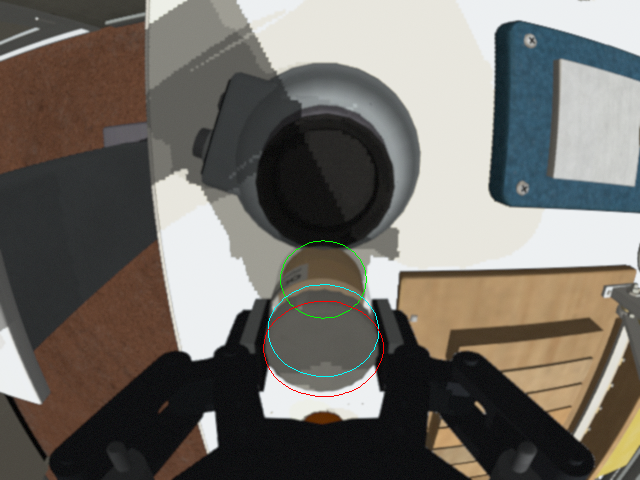

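View pics/k_s.png

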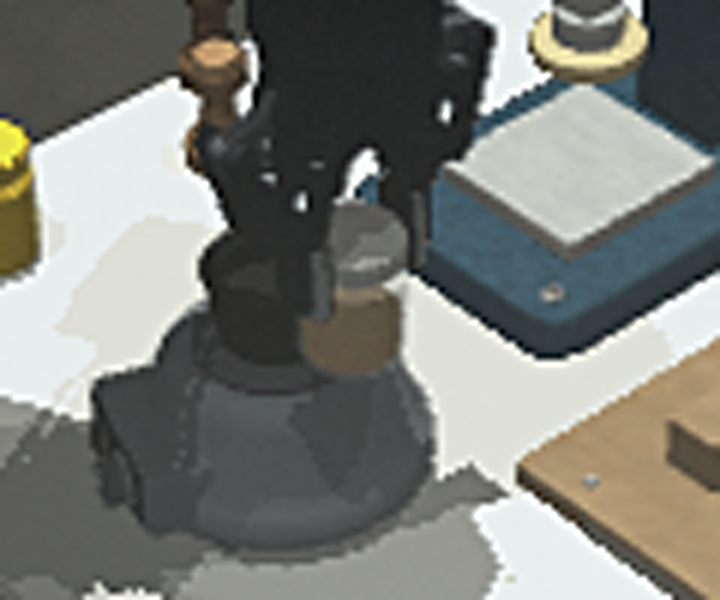

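Nearly upright. A few more millimetres.

send_rows:
  targets:
    - [0, 0, -0.2, 0, 0]
    - [0, 0, -0.2, 0, 0]

```text
t: 16.8
position: [0.527, 0.0901, 0.1473]
eef_rot: [-0.496, -0.498, 0.504, -0.502]
ft_force: [-0.7, -23.6, 6.7]
gripper_width: 0.0428
```

send_rows:
  targets:
    - [0, 0, -0.1, 0, 0]
    - [0, 0, 0.5, 0, 0]
    - [-1, 0, 0.5, 0, 0]
    - [0, 0, 0, 0, 0]

```text
t: 17.3
position: [0.5284, 0.0873, 0.1573]
eef_rot: [0.5, 0.499, -0.5, 0.5]
ft_force: [-0.2, -5.2, 1.9]
gripper_width: 0.0423
```

```bash
cat >> h.py <<'E'
def capfit(dw,p=None):
    """plane and centre of the cap top from the wrist depth"""
    s=observe();P=camera_params("wrist");K=P["intrinsics"];M=P["mount"]
    v,u=np.nonzero((dw>0)&(dw<.3)); z=dw[v,u]
    x=(u-K[0,2])/K[0,0];y=(v-K[1,2])/K[0,0];r=np.hypot(x,y);k=np.tan(r)/np.maximum(r,1e-9)
    T=np.stack([x*k*z,y*k*z,z],1)@M[:3,:3].T+M[:3,3]
    W=T@Ro.from_quat(s["eef_rot"]).as_matrix().T
    q=W[(np.abs(W[:,0])<.019)&(np.abs(W[:,1])<.026)&(W[:,2]>-.012)&(W[:,2]<.03)]
    print("n",len(q),"z pct",np.percentile(q[:,2],[5,25,50,75,95]).round(4))
    f=least_squares(lambda a:q[:,2]-a[0]-a[1]*q[:,0]-a[2]*q[:,1],[.01,0,0],loss="soft_l1",f_scale=.001)
    a=f.x;k=abs(f.fun)<.002;n=np.array([-a[1],-a[2],1]);n/=np.linalg.norm(n);t=q[k]
    print("inl",k.mean().round(2),"normal tilt x,y deg",np.degrees(n[:2]).round(1),"y-range",(s["position"][1]+np.percentile(t[:,1],[1,99])).round(4),"z",(s["position"][2]+a[0]).round(4))
E
python3 - <<'E'
from h import *
im,d,w,dw=snap("l",(180,280,240,360),6)
capfit(dw)
p=observe()["position"]
ax=np.array([0,0,1.]);overlay(w,wpix,p+[0,0,-.0536],ax,"l_ov")
E
```

```text
17.3 [0.5284 0.0873 0.1573] [-0.2 -5.2  1.9] 0.0423
n 10380 z pct [-0.0073  0.009   0.0109  0.0114  0.012 ]
inl 0.69 normal tilt x,y deg [0.1 4.9] y-range [0.0694 0.1084] z 0.1676
```

View pics/l_ov.png

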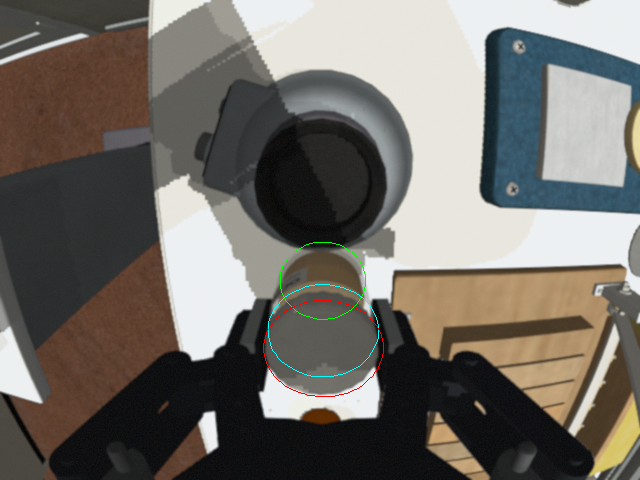

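View pics/l_s.png

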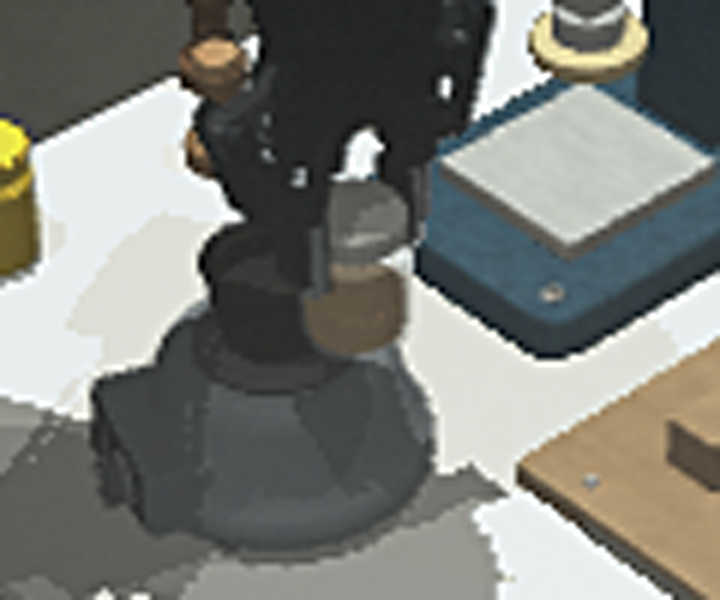

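The cap top reads about 5° past upright toward +y, within what the cup can square up. I lift clear, re-measure, and refine the cup centre from the wrist depth.

send_rows:
  targets:
    - [-1, 0, 1.5, 0, 0]
    - [-4, 0, 0, 0, 0]
    - [0, 0, 0, 0, 0]
    - [0, 0, 0, 0, 0]

```text
t: 17.9
position: [0.5278, 0.0731, 0.206]
eef_rot: [0.5, 0.5, -0.5, 0.5]
ft_force: [-0.6, -0.1, -2.3]
gripper_width: 0.0425
```

Run:
```python
from h import *
im,d,w,dw=snap("m",(160,280,220,380),5)
capfit(dw)
s=observe();P=camera_params("wrist");K=P["intrinsics"];M=P["mount"]
v,u=np.nonzero((dw>0)&(dw<.6)); z=dw[v,u]
x=(u-K[0,2])/K[0,0];y=(v-K[1,2])/K[0,0];r=np.hypot(x,y);k=np.tan(r)/np.maximum(r,1e-9)
W=(np.stack([x*k*z,y*k*z,z],1)@M[:3,:3].T+M[:3,3])@Ro.from_quat(s["eef_rot"]).as_matrix().T+s["position"]
dd=np.hypot(W[:,0]-.528,W[:,1]-.14)
for a in np.arange(0,.05,.004):
    q=W[(dd>a)&(dd<a+.004)]; print(a.round(3),len(q),np.percentile(q[:,2],[10,50,90]).round(4) if len(q) else "")
q=W[(dd<.04)&(W[:,2]>.108)&(W[:,2]<.118)]
f=least_squares(lambda c:np.hypot(q[:,0]-c[0],q[:,1]-c[1])-c[2],[.528,.14,.03],loss="soft_l1",f_scale=.001)
print("lip wrist",len(q),f.x.round(4),(q.max(0)+q.min(0))/2)
p,_,_=cloud("scene",d,np.ones(d.shape,bool)); dd=np.hypot(p[:,0]-.528,p[:,1]-.14)
q=p[(dd<.04)&(p[:,2]>.108)&(p[:,2]<.118)]
if len(q)>20:
  f=least_squares(lambda c:np.hypot(q[:,0]-c[0],q[:,1]-c[1])-.030,[.528,.14],loss="soft_l1",f_scale=.001);print("lip scene",len(q),f.x.round(4))
w=w.copy()
for rr in (ring(.528,.14,.112,.0315),ring(.528,.14,.112,.0285)): cv2.polylines(w,[wpix(rr).round().astype(int)],True,(255,0,255),1)
ax=np.array([0,0,1.]);overlay(w,wpix,s["position"]+[0,0,-.0536],ax,"m_ov")
```

```text
17.9 [0.5278 0.0731 0.206 ] [-0.6 -0.1 -2.3] 0.0425
n 10425 z pct [-0.0072  0.0088  0.0109  0.0114  0.012 ]
inl 0.68 normal tilt x,y deg [0.2 4.6] y-range [0.0546 0.0938] z 0.216
0.0 128 [0.0952 0.0961 0.0971]
0.004 385 [0.0953 0.0961 0.0969]
0.008 631 [0.0951 0.096  0.097 ]
0.012 888 [0.0952 0.096  0.0969]
0.016 1143 [0.0951 0.096  0.0969]
0.02 1528 [0.0953 0.0961 0.0981]
0.024 2357 [0.0983 0.1083 0.1108]
0.028 1554 [0.1106 0.1118 0.1128]
0.032 291 [0.0681 0.0717 0.0731]
0.036 1166 [0.0671 0.0681 0.069 ]
0.04 1947 [0.0665 0.0675 0.0686]
0.044 5042 [0.0641 0.1787 0.2159]
0.048 7897 [0.0602 0.2663 0.2847]
lip wrist 2855 [0.5273 0.14   0.0282] [0.52708641 0.14008056 0.11118334]
lip scene 88 [0.5272 0.1375]
```

View pics/m_ov.png

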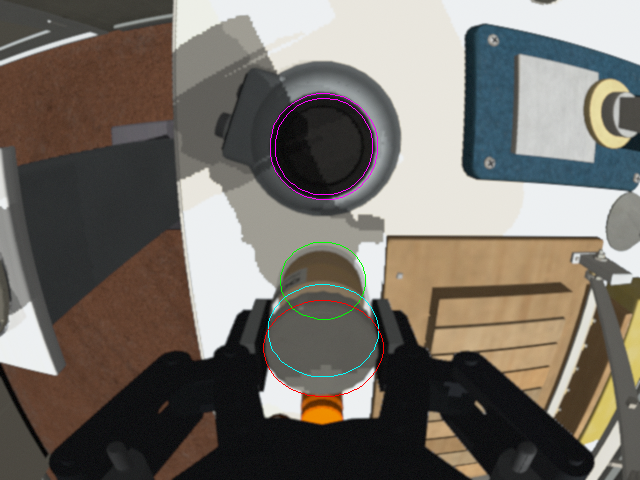

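View pics/m_s.png

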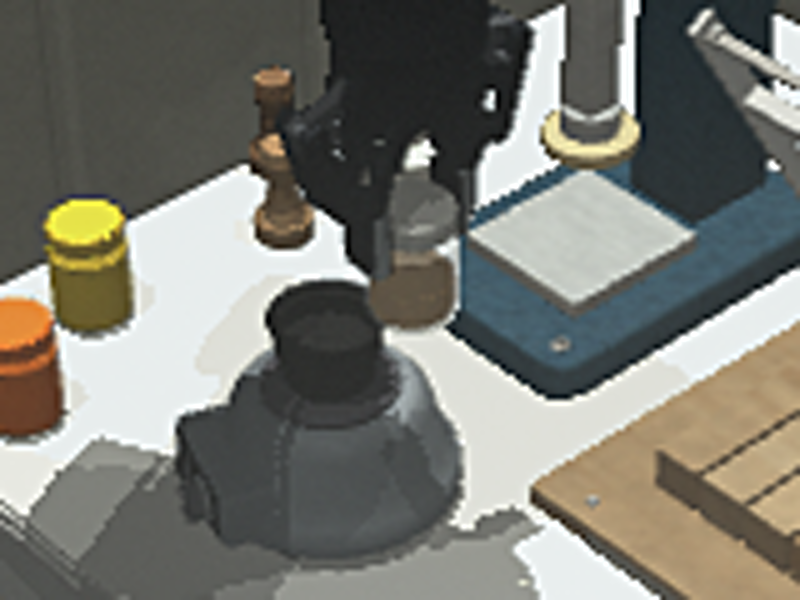

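The cup centre is at (0.5273, 0.140) with its floor at 0.096, which matches the description. I check the jar's residual tilt more tightly.

Run:
```python
from h import *
w,dw=get_image("wrist")
s=observe();P=camera_params("wrist");K=P["intrinsics"];M=P["mount"]
v,u=np.nonzero((dw>0)&(dw<.3)); z=dw[v,u]
x=(u-K[0,2])/K[0,0];y=(v-K[1,2])/K[0,0];r=np.hypot(x,y);k=np.tan(r)/np.maximum(r,1e-9)
W=(np.stack([x*k*z,y*k*z,z],1)@M[:3,:3].T+M[:3,3])@Ro.from_quat(s["eef_rot"]).as_matrix().T
for y0 in np.arange(-.03,.034,.004):
    q=W[(abs(W[:,0])<.012)&(W[:,1]>y0)&(W[:,1]<y0+.004)&(W[:,2]>-.07)&(W[:,2]<.03)]
    if len(q): print((y0+.002).round(3),len(q),np.percentile(q[:,2],[10,50,90]).round(4))
for zz in (-.05,-.04,-.03,-.02,-.01,0): # far (+y) silhouette of the wall
    q=W[(abs(W[:,0])<.006)&(W[:,2]>zz-.003)&(W[:,2]<zz+.003)&(abs(W[:,1])<.05)]
    if len(q): print("wall z",zz,len(q),np.percentile(q[:,1],[5,50,95]).round(4))
```

```text
-0.02 113 [0.0099 0.0107 0.0113]
-0.016 422 [0.0103 0.0109 0.0115]
-0.012 462 [0.0103 0.011  0.0116]
-0.008 495 [0.0105 0.0111 0.0117]
-0.004 510 [0.0105 0.0112 0.0118]
0.0 560 [0.0105 0.0112 0.0119]
0.004 569 [0.0107 0.0113 0.0119]
0.008 597 [0.0107 0.0114 0.012 ]
0.012 633 [0.0108 0.0115 0.0122]
0.016 825 [0.0034 0.0112 0.0121]
0.02 2857 [-0.0311 -0.0044  0.0104]
0.024 867 [-0.0422 -0.0261 -0.0111]
wall z -0.05 10 [0.0215 0.0221 0.0225]
wall z -0.04 122 [0.022  0.0228 0.0233]
wall z -0.03 129 [0.022  0.0225 0.023 ]
wall z -0.02 159 [0.0217 0.0222 0.0228]
wall z -0.01 228 [0.0212 0.022  0.0228]
wall z 0 160 [0.0199 0.0207 0.0213]
```

The jar is upright within about 1.5°, with its underside 52 mm below the TCP and centred on it. I move over the cup.

send_rows:
  targets:
    - [0, -0.05, -3.5, 0, 0]
    - [0, 0, -3.2, 0, 0]
    - [0, 0, 0, 0, 0]
    - [0, 0, 0, 0, 0]

```text
t: 18.55
position: [0.5272, 0.1396, 0.2057]
eef_rot: [-0.499, -0.5, 0.5, -0.5]
ft_force: [0.4, 0.0, -1.3]
gripper_width: 0.0424
```

send_rows:
  targets:
    - [2.5, 0, 0, 0, 0]
    - [1.5, 0, 0, 0, 0]
    - [0.5, 0, 0, 0, 0]
    - [0, 0, 0, 0, 0]

```text
t: 19.05
position: [0.5276, 0.1395, 0.1614]
eef_rot: [-0.5, -0.5, 0.5, -0.5]
ft_force: [0.1, -0.0, -1.3]
gripper_width: 0.0425
```

send_rows:
  targets:
    - [0.4, 0, 0, 0, 0]
    - [0.3, 0, 0, 0, 0]
    - [0.2, 0, 0, 0, 0]
    - [0, 0, 0, 0, 0]

```text
t: 19.55
position: [0.5274, 0.1398, 0.1522]
eef_rot: [-0.5, -0.5, 0.5, -0.5]
ft_force: [0.3, -0.7, -1.2]
gripper_width: 0.0424
```

```bash
python3 -c "
from h import *
snap('n',(160,280,220,380),5)"
```

```text
19.55 [0.5274 0.1398 0.1522] [ 0.3 -0.7 -1.2] 0.0424
```

View pics/n_s.png

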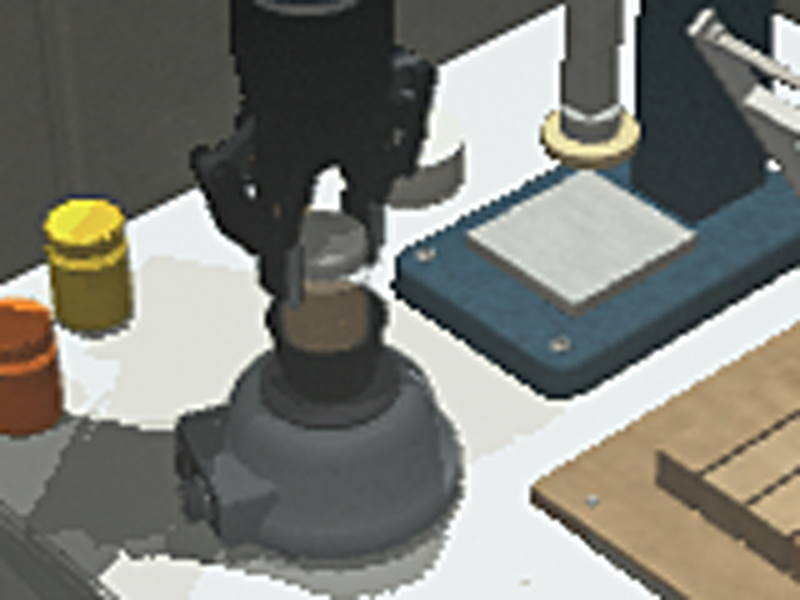

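View pics/n_w.png

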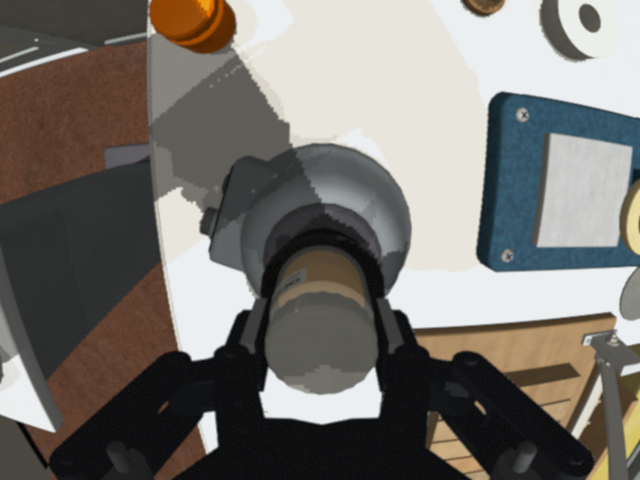

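The jar foot is inside the cup mouth with no contact force, at scene crop (325,310). I press down in small steps.

send_rows:
  targets:
    - [0.2, 0, 0, 0, 0]
    - [0.2, 0, 0, 0, 0]
    - [0.2, 0, 0, 0, 0]

```text
t: 20.02
position: [0.5275, 0.14, 0.1467]
eef_rot: [0.5, 0.5, -0.5, 0.5]
ft_force: [-1.5, 0.4, 3.7]
gripper_width: 0.0423
```

send_rows:
  targets:
    - [0.2, 0, 0, 0, 0]
    - [0.2, 0, 0, 0, 0]

```text
t: 20.27
position: [0.5276, 0.14, 0.1429]
eef_rot: [0.5, 0.5, -0.5, 0.5]
ft_force: [-3.9, 1.1, 7.8]
gripper_width: 0.0421
```

send_rows:
  targets:
    - [0.2, 0, 0, 0, 0]
    - [0, 0, 0, 0, 0]

```text
t: 20.52
position: [0.5276, 0.1401, 0.1412]
eef_rot: [0.5, 0.5, -0.5, 0.5]
ft_force: [-3.9, 1.2, 8.5]
gripper_width: 0.0425
```

The force matches the spring: about 9.8 N, which is roughly 7 mm down. A small side force of −3.9 N in x remains, so I shift 1 mm and press on to about 10.5 mm.

send_rows:
  targets:
    - [0.2, -0.1, 0, 0, 0]
    - [0, 0, 0, 0, 0]

```text
t: 20.78
position: [0.5274, 0.1401, 0.1399]
eef_rot: [0.501, 0.5, -0.499, 0.501]
ft_force: [-2.7, 0.7, 8.4]
gripper_width: 0.0424
```

send_rows:
  targets:
    - [0.15, 0, 0, 0, 0]
    - [0, 0, 0, 0, 0]
    - [0, 0, 0, 0, 0]

```text
t: 21.15
position: [0.5274, 0.1401, 0.1386]
eef_rot: [0.501, 0.5, -0.499, 0.501]
ft_force: [-2.9, 0.3, 9.8]
gripper_width: 0.0425
```

```bash
cat > chk.py <<'E'
from h import *
import sys
im,d,w,dw=snap(sys.argv[1],(160,280,220,380),5)
capfit(dw)
p,_,_=cloud("scene",d,np.ones(d.shape,bool)); dd=np.hypot(p[:,0]-.5273,p[:,1]-.14)
q=p[(dd>.024)&(dd<.034)&(p[:,2]>.085)&(p[:,2]<.125)];print("scene lip z",len(q),np.percentile(q[:,2],[50,75,90,97]).round(4))
s=observe();P=camera_params("wrist");K=P["intrinsics"];M=P["mount"]
v,u=np.nonzero((dw>0)&(dw<.6)); z=dw[v,u]
x=(u-K[0,2])/K[0,0];y=(v-K[1,2])/K[0,0];r=np.hypot(x,y);k=np.tan(r)/np.maximum(r,1e-9)
W=(np.stack([x*k*z,y*k*z,z],1)@M[:3,:3].T+M[:3,3])@Ro.from_quat(s["eef_rot"]).as_matrix().T+s["position"]
dd=np.hypot(W[:,0]-.5273,W[:,1]-.14);q=W[(dd>.0285)&(dd<.0315)&(W[:,1]>.145)&(W[:,2]<.13)]
print("wrist lip z (0.1118 up)",len(q),np.percentile(q[:,2],[10,50,90]).round(4))
E
python3 chk.py o
```

```text
21.15 [0.5274 0.1401 0.1386] [-2.9  0.3  9.8] 0.0425
n 10414 z pct [-0.0072  0.0089  0.0109  0.0115  0.0121]
inl 0.68 normal tilt x,y deg [-0.1  4.8] y-range [0.122  0.1611] z 0.1494
scene lip z 169 [0.0979 0.102  0.1074 0.1199]
wrist lip z (0.1118 up) 1676 [0.0738 0.1017 0.1032]
```

View pics/o_s.png

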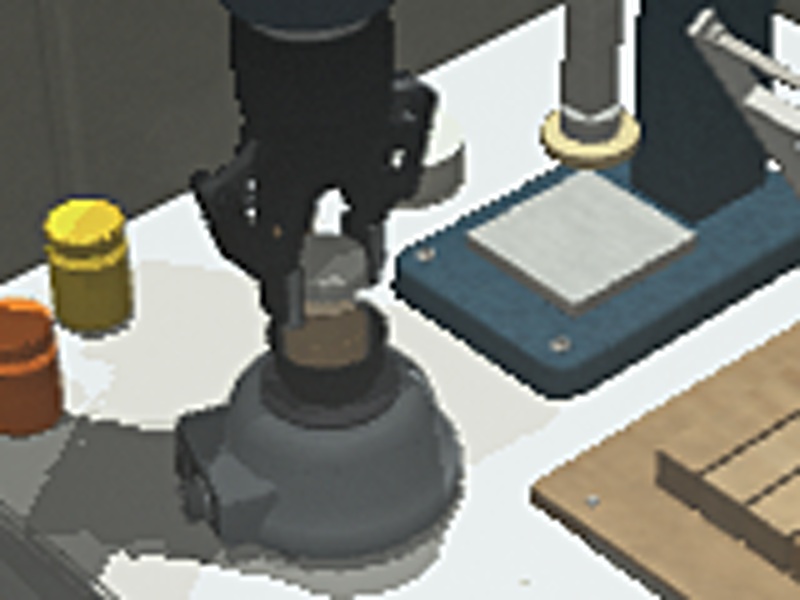

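The lip has sunk 9.6–10 mm by the camera, about 9.4 mm by the TCP and about 8.9 mm by the force. I press 1 mm more for margin and hold.

send_rows:
  targets:
    - [0.1, 0, 0, 0, 0]
    - [0, 0, 0, 0, 0]
    - [0, 0, 0, 0, 0]
    - [0, 0, 0, 0, 0]
    - [0, 0, 0, 0, 0]

```text
t: 21.88
position: [0.5274, 0.1401, 0.1377]
eef_rot: [0.501, 0.5, -0.499, 0.501]
ft_force: [-3.7, 1.0, 11.2]
gripper_width: 0.0424
```

```bash
python3 chk.py p
python3 - <<'E'
from h import *
for c in("scene","top"):
    im,d=get_image(c)
    for l in("timer","dropper"):
        for m in masks_of(c,l)[:1]:
            p,u,v=cloud(c,d,m["mask"]);print(c,l,round(m["p"],2),m["extent"],np.median(p,0).round(3))
E
```

```text
21.875 [0.5274 0.1401 0.1377] [-3.7  1.  11.2] 0.0424
n 10415 z pct [-0.0072  0.0089  0.011   0.0115  0.0121]
inl 0.68 normal tilt x,y deg [0.1 4.7] y-range [0.1219 0.1611] z 0.1485
scene lip z 171 [0.0987 0.1024 0.1162 0.1239]
wrist lip z (0.1118 up) 1692 [0.0738 0.1009 0.1023]
scene timer 0.8 [402.5, 352.6, 30.8, 26.6] [ 0.486 -0.331  0.028]
scene dropper 0.81 [355.4, 305.0, 15.2, 36.7] [ 0.467 -0.199  0.052]
top timer 0.74 [423.3, 289.6, 26.6, 26.2] [ 0.485 -0.324  0.029]
top dropper 0.75 [380.1, 274.1, 14.9, 26.5] [ 0.465 -0.194  0.053]
```

View pics/p_w.png

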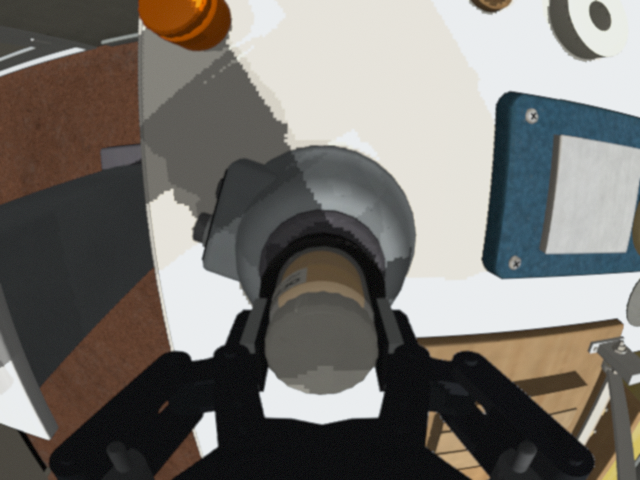

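All three estimates now agree on about 10.5 mm down (camera 10.5–10.9, TCP 10.3, force 12.5 N). Timer and dropper are unmoved. I hold for 3 s.

send_rows:
  targets:
    - [0, 0, 0, 0, 0]
    - [0, 0, 0, 0, 0]
    - [0, 0, 0, 0, 0]
    - [0, 0, 0, 0, 0]
    - [0, 0, 0, 0, 0]

```text
t: 22.9
position: [0.5274, 0.1401, 0.1377]
eef_rot: [0.501, 0.5, -0.499, 0.501]
ft_force: [-4.0, 1.3, 10.7]
gripper_width: 0.0423
```

send_rows:
  targets:
    - [0, 0, 0, 0, 0]
    - [0, 0, 0, 0, 0]
    - [0, 0, 0, 0, 0]
    - [0, 0, 0, 0, 0]
    - [0, 0, 0, 0, 0]

```text
t: 23.52
position: [0.5274, 0.1402, 0.1377]
eef_rot: [0.501, 0.5, -0.499, 0.501]
ft_force: [-3.9, 1.1, 10.4]
gripper_width: 0.0424
```

send_rows:
  targets:
    - [0, 0, 0, 0, 0]
    - [0, 0, 0, 0, 0]
    - [0, 0, 0, 0, 0]
    - [0, 0, 0, 0, 0]
    - [0, 0, 0, 0, 0]

```text
t: 24.15
position: [0.5274, 0.1401, 0.1378]
eef_rot: [0.501, 0.5, -0.499, 0.501]
ft_force: [-3.3, 1.5, 10.7]
gripper_width: 0.0424
```

send_rows:
  targets:
    - [0, 0, 0, 0, 0]
    - [0, 0, 0, 0, 0]
    - [0, 0, 0, 0, 0]
    - [0, 0, 0, 0, 0]
    - [0, 0, 0, 0, 0]

```text
t: 24.78
position: [0.5274, 0.1402, 0.1377]
eef_rot: [0.501, 0.5, -0.499, 0.501]
ft_force: [-3.6, 0.5, 10.0]
gripper_width: 0.0419
```

send_rows:
  targets:
    - [0, 0, 0, 0, 0]
    - [0, 0, 0, 0, 0]
    - [0, 0, 0, 0, 0]
    - [0, 0, 0, 0, 0]
    - [0, 0, 0, 0, 0]

```text
t: 25.4
position: [0.5274, 0.1402, 0.1377]
eef_rot: [0.501, 0.5, -0.499, 0.501]
ft_force: [-3.4, 2.1, 11.2]
gripper_width: 0.0428
```

```bash
python3 chk.py q; python3 -c "
from bench import *
print(finish_job())"
```

```text
25.4 [0.5274 0.1402 0.1377] [-3.4  2.1 11.2] 0.0428
n 10392 z pct [-0.0072  0.009   0.0109  0.0115  0.0121]
inl 0.68 normal tilt x,y deg [-0.   4.7] y-range [0.1219 0.1611] z 0.1485
scene lip z 171 [0.0971 0.1024 0.115  0.1237]
wrist lip z (0.1118 up) 1693 [0.0738 0.1008 0.1023]
the job is handed in; nothing more can be done
None
```

The jar is standing in the mixer cup, still gripped and held about 10.5 mm down, and the job is handed in at 25.4 s. No verdict was reported, so success is my own reading.

**How the tipping was done:** My moves could not tilt the gripper. I gripped the jar with the jaws along x and swivelled it between the pads by pushing its foot against the outside of the mixer's cup, at 18 N or less.
- **Left:** it measured about 43° to the left.
- **Right:** half a turn of the gripper put it at about 42° to the right, with the underside about 0.19 m up.
- **Upright again:** I pushed the foot back under the cup's lip, with the wrist force no higher than about 27 N.

**Last checks:**
- **Cup travel:** the camera shows the lip 10.5–11 mm down, the TCP about 10.3 mm, and the force (about 12 N) about 10 mm. It was held steady for more than 3 s before handing in.
- **Grip:** the finger opening stayed at 42–43 mm.
- **Timer and dropper:** the dropper read the same as at the start. The timer stayed within a pixel in the top view. I did not repeat this check after the hold.

**Disagreements and weak points:**
- My simple cap-plane fit read 4.7° of tilt; it picks up edge points, and the direct height profile and wall profile gave about 1–1.5°. Both are under the 7° limit.
- A side force of about 3.5 N in x remained, because the jar touches the cup wall.
- The tilt fit's position along the jar's axis was unreliable on the clear glass, so I checked the angles against the pictures as well.

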